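# Lay out the returned kit on the check mat

## Task

Lay the kit from the steel tray out on the green check mat (its red edge is the far side; left and behind as seen from the robot): the tin squarely in the white outline, the gallipot standing in the middle of its lid, the torch to the left of the tin, lying parallel to the mat's left edge, middle level with the tin's middle and about 4 cm clear of it, the green bottle standing straight behind the tin about 10 cm clear, and the chestpiece in the middle of that gap, clear of both. Keep everything the same way up as it is in the tray, set things down rather than drop them, and knock no bottle over. The amber bottle, the kidney dish and the sharps tub stay where they are.

Things in the scene. Friction and masses are not known exactly. Their poses are not given: they have to be found in the camera images.
- tray: Shallow stainless tray with a blue-grey liner, fixed, 320 (x) by 340 (y) mm, floor 2 mm thick, rim 10 mm high. Origin: centre of its underside, on the counter (z = 0). x points away from the robot. The five things to lay out and the amber bottle rest on its floor (z = 2 mm) in two rows of three, in any order, about 156 mm apart in x and 105 mm in y.
- check_mat: Green check mat, fixed flat on the counter, 280 (x) by 235 (y) by 3 mm; top at z = 3 mm. Origin: centre of its underside. +x points to its far edge (red strip), +y to its left edge. A white outline (118 mm along y by 68 mm along x: the tin with 4 mm to spare all round) is centred at x = -55, y = -37 mm in the mat's frame, near its near right corner.
- tin: Dented aluminium instrument tin with a flat closed lid, 110 (x) by 60 (y) by 32 (z) mm, about 160 g. Origin: centre of its underside; x along its length. In the tray its length points roughly away from the robot. On the mat it may lie either way round.
- gallipot: White enamel gallipot (small open pot) with blue rim, 58 mm across the rim, 48 mm across the foot, 40 mm high, wall 3 mm, about 70 g. Origin: centre of its underside, z up.
- torch: Black bakelite torch lying on its flat side with the switch (red) on top, 130 (x) by 36 (y) by 34 (z) mm, chrome lens ring at the +x end, does not roll, about 190 g, balanced about its middle. Origin: centre of its underside; x along its length. In the tray its length points roughly away from the robot.
- chestpiece: Chrome stethoscope chestpiece lying diaphragm down: drum 45 mm diameter from 0 to 11 mm height, narrow waist, bell 33 mm diameter at the top, 28 mm high in all, about 90 g; a thin stem sticks out along +x to 38 mm from the centre, at 14.5 mm height. Origin: centre of the drum's underside. The stem may point any way.
- green_bottle: Empty green glass medicine bottle, open neck, upright: straight body 50 mm diameter up to 74 mm height, neck 28 mm, 110 mm high in all, about 140 g. Origin: centre of its underside.
- amber_bottle: Amber glass bottle with white cap and plain paper band, 50 mm diameter, 110 mm high, standing in the tray; not part of the set, leave it alone. Origin: centre of its underside.
- kidney_dish: Steel kidney dish, about 70 (x) by 175 (y) by 38 mm, standing on the counter at one side of the work, its length pointing away from the robot; leave it alone. Origin: centre of its underside.
- sharps_tub: Yellow sharps tub with red flap, 110 mm diameter, 121 mm high, standing on the counter at the other side of the work; leave it alone. Origin: centre of its underside.
There are look-alikes about, which are no part of the job. What is shaped like the green_bottle but blue or yellow is not meant.

How it is judged:
By the outcome, as a careful person would: the job done as asked, in the order asked, and still so for the second after the job is handed in, with the robot touching nothing.
It also fails if it takes over 141 s, if anything falls off the work surface, if the arm or the gripper's body presses on something with over 40 N, if the wrist force passes 120 N, or if a joint passes its speed limit or range.

## Robot

A 6-joint arm with a two-finger parallel gripper is mounted at the origin on the work surface. World frame = base frame: x ahead of the robot, y to its left, z up, the work surface at z = 0. Lengths are in m, angles in rad, forces in N, time in s.
With the tool pointing down it reaches from about 0.375 to 0.9 m from the base axis. Payload 3.1 kg.
Tool frame: the origin (TCP) lies at the very end of the fingers, on their centre line; the grasp point (between the pads) lies r.pinch_z behind it (r.pinch_z is the distance from the TCP to the grasp point, in m); z points along the fingers, y is the line along which they close (so a half turn about z gives the same grasp; the last joint's range is limited). The gripper opens to 87 mm and grips with 3 to 60 N. Pads are 19 mm wide; open, the fingers measure 117 mm over their backs; the gripper's body (75 mm by 190 mm) begins 51 mm behind the grasp point.
Start: joints at [1.032, 0.527, 1.433, -0, 1.181, -0.178], TCP at [0.22, 0.585, 0.223] pointing down, gripper open.
Joint ranges: [-3.08, 3.08], [-0.75, 2.2], [0.22, 2.44], [-1.43, 4.57], [0, 2.65], [-2.85, 2.85]. Speed limits (rad/s): [2.79, 2.79, 3.14, 3.14, 3.14, 3.14].

## Interface

Orientations are given as a rotation vector (axis times angle).
In Python, from bench import r gives the robot as it stands.
- The arm moves only by the shell command python3 -m inch 'ROWS' [OPENING] [FORCE]. ROWS is text: rows parted by semicolons, each of 6 numbers parted by spaces: the shift along the tool's x, y, z normalised to -1 to 1, where 1 is 200 mm, then the turn, a rotation vector about the tool's x, y, z normalised to -1 to 1, where 1 is 180 degrees. In form: tx ty tz ax ay az; .... A call has 1 to 8 rows; each row is the pose to reach, as a shift and turn from the pose commanded when the call began, along the tool's axes at that moment, turning the shorter way round; what a row does not reach only later rows make up. A row lasts 1/12 s, in which the tool goes at most 41.7 mm and 7.16 degrees, less where a joint would pass 70% of its speed; a pose out of reach is approached as far as the arm can. A call with a number of a shift or a turn outside -1 to 1 is refused whole. A call with a gripper value outside its range is refused whole. OPENING is the finger opening in mm, from 0 to 87, set as the call begins (- or left out, the last holds). The fingers move at their own pace and stop on an object; FORCE is the grip in N (left out, the last holds). Time passes only in rows, so rows that repeat a pose let the fingers close. It gives the time, the measured TCP pose, the force, the opening and the grip force at its end, in the units of the state.
- r.sense(): the state, without advancing time (a new reading comes with each control period).
- r.grab_frame(name): name is "side" or "top" or "wrist"; returns the picture (420x560x3 uint8, red, green, blue); there is no depth.
- r.calibration(name): a dict with "vfov" (degrees; the focal length in pixels is half the picture's height over the tangent of half this angle, whatever the lens; pixels are square), "cx", "cy" (the principal point, pixels), "dist" ([k1, k2, p1, p2, k3] as OpenCV has them; the pictures are not rectified), "R" (3x3) and "t" (3): a world point X has camera coordinates R X + t. Camera axes: x right, y down, z forward; pixel columns grow to the right and rows downward; lengths in m; the calibration is good to about 2 mm. A picture is of the moment at which its call begins: read the wrist's pose just before it. calibration takes no time and is no camera call; for the wrist camera it gives the pose at the moment of the call.
- r.job_done(): hands the job in; it is judged then, once.
The state is a dict: "clock": time; "joint_positions": joint angles; "qd": joint speeds; "joint_torque": joint torques, N m; "position": TCP position; "eef_rot": TCP orientation; "contact_force": force on the tool from outside, world axes, zero at the start; "wrist_torque": the same for the moment, N m; "finger_gap": opening from 0.0 (shut) to 1.0 (fully open); "grasp_force": force on a finger pad.
Only numpy, scipy, OpenCV 4.12 (cv2) and the standard library are available. Lean on these libraries where they do the work, as an engineer would, in place of code of your own. Each camera call takes 0.05 s, during which the arm holds its last target. There are 200 camera calls.

## Working session

There is one attempt and no reset: what is moved stays moved. The work goes in short steps, Python scripts to look and compute and a shell command to move; the robot and the scene stay as the last step left them, time stands still between calls to the robot, and variables do not carry over. Pictures are saved under pics/ and viewed, at most 14 in all, crops included, and the job is handed in when it is done.

```bash
ls; mkdir -p pics; python3 - <<'E'
from bench import r
import cv2
s=r.sense();print(s,r.pinch_z)
for n in("top","side"):
    cv2.imwrite(f"pics/{n}0.png",r.grab_frame(n)[:,:,::-1]);c=r.calibration(n);print(n,c)
E
```

```text
pics
{'clock': 0.0, 'joint_positions': array([ 1.03252602e+00,  5.28485355e-01,  1.43389905e+00, -2.07210044e-05,
        1.18138599e+00, -1.78522995e-01]), 'qd': array([ 0.00021695, -0.00064567, -0.00070547,  0.00185046,  0.00026216,
        0.00014823]), 'joint_torque': array([ 1.74149645e-03, -4.40046430e+01, -1.76591599e+01,  6.33892254e-02,
        5.81398350e-02, -1.71820516e-04]), 'position': array([0.21963424, 0.58435661, 0.22156088]), 'eef_rot': array([-0.56190155, -3.09017383,  0.00321323]), 'contact_force': array([-0.01085614,  0.75215983, -0.37799997]), 'wrist_torque': array([ 0.04749808,  0.00455881, -0.05290464]), 'grasp_force': 0.0, 'finger_gap': 1.0038868226535165} 0.0187
top {'vfov': 54.32626290348929, 'cx': 275.7466571536677, 'cy': 215.8995504327207, 'dist': array([0.03985471, 0.        , 0.        , 0.        , 0.        ]), 'R': array([[ 0.0022608 , -0.99991969, -0.01246971],
       [-0.99800616, -0.00146957, -0.06309956],
       [ 0.06307617,  0.01258751, -0.99792933]]), 't': array([0.01099532, 0.46230003, 1.0931236 ])}
side {'vfov': 47.15415444506794, 'cx': 272.55721537234365, 'cy': 209.48512743081983, 'dist': array([0.00437895, 0.        , 0.        , 0.        , 0.        ]), 'R': array([[ 0.97644936, -0.21527963,  0.01418933],
       [-0.14797195, -0.71611904, -0.68211276],
       [ 0.15700623,  0.66394894, -0.73110933]]), 't': array([-0.43118728,  0.10996032,  1.44736585])}
```

View pics/top0.png

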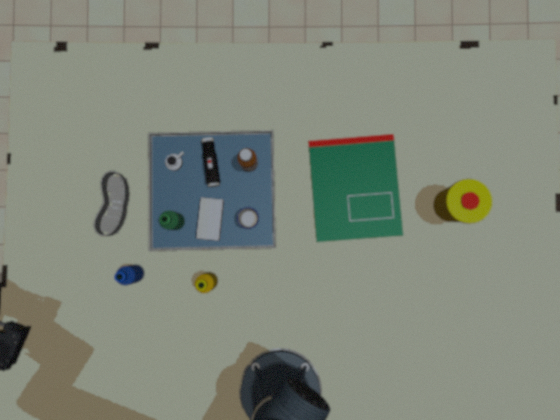

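View pics/side0.png

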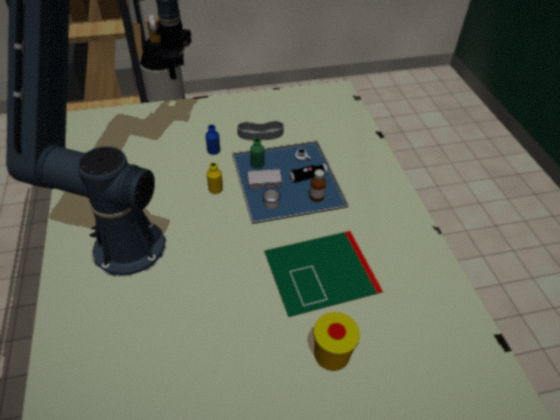

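The top view shows, in the tray's near row from the left, the green bottle (170,219), tin (209,219) and gallipot (248,218). The far row has the chestpiece (174,161), torch (210,162) and amber bottle (247,159). The mat is at (355,190) with its outline at (371,207), and the blue and yellow decoys are outside the tray. The side view shows the same layout.

```bash
cat > h.py <<'E'
import numpy as np,cv2
from bench import r
from scipy.spatial.transform import Rotation as Rn
def K(c):
    f=210/np.tan(np.radians(c["vfov"]/2));return np.array([[f,0,c["cx"]],[0,f,c["cy"]],[0,0,1.]])
def w(c,px,z):
    "pixels -> world points at height z"
    u=cv2.undistortPoints(np.array(px,float).reshape(-1,1,2),K(c),np.array(c["dist"])).reshape(-1,2)
    d=np.c_[u,np.ones(len(u))]@c["R"];o=-c["R"].T@c["t"]
    return (o+d*((z-o[2])/d[:,2])[:,None])[:,:2]
def p(c,X):
    return cv2.projectPoints(np.array(X,float).reshape(-1,1,3),cv2.Rodrigues(np.array(c["R"]))[0],np.array(c["t"]),K(c),np.array(c["dist"]))[0].reshape(-1,2)
def snap(n,name):
    c=r.calibration(n);im=r.grab_frame(n)[:,:,::-1].copy();cv2.imwrite(f"pics/{name}.png",im)
    np.savez(f"pics/{name}.npz",**c);return c,im
def go(x,y,z,yaw=None):
    """row units to take the tool, pointing down, to x,y,z with closing line (tool y) at world angle yaw (deg)"""
    s=r.sense();R=Rn.from_rotvec(s["eef_rot"]);t=R.inv().apply(np.array([x,y,z])-s["position"])/.2
    if yaw is None: a=np.zeros(3)
    else:
        b=None
        for k in(0,180):
            a=np.radians(yaw+k);yv=np.array([np.cos(a),np.sin(a),0]);zv=np.array([0,0,-1.])
            q=Rn.from_matrix(np.c_[np.cross(yv,zv),yv,zv]);v=(R.inv()*q).as_rotvec()/np.pi
            if b is None or np.linalg.norm(v)<np.linalg.norm(b): b=v
        a=b
    print("row",np.round(np.r_[t,a],4))
def st():
    s=r.sense();R=Rn.from_rotvec(s["eef_rot"]).as_matrix()
    print("t%.1f pos %s yaw %.1f zax %s gap %.1f grip %.1f F %s q6 %.2f"%(s["clock"],np.round(s["position"],4),np.degrees(np.arctan2(R[1,1],R[0,1])),np.round(R[:,2],3),s["finger_gap"]*87,s["grasp_force"],np.round(s["contact_force"],1),s["joint_positions"][5]))
E
python3 - <<'E'
from h import *
c=r.calibration("top")
for n,px,z in[("green",(170,219),.1),("tin",(209.5,219),.034),("galli",(248,218),.042),("chest",(174,161),.03),("torch",(210,162),.036),("amber",(246,156),.112),("tray",[(150,133),(272,132),(274,247),(150,249)],.01),("mat",[(309,141),(393,135.5),(403,235.5),(317,241.5)],.003),("outline",[(347,195),(391,192.5),(394,219),(350,221.5)],.003),("yellow",(204,284),.1),("blue",(122,275),.1),("tub",(469,201),.12),("kid",(113,204),.03)]:
    print(n,np.round(w(c,px,z),3).tolist())
c,im=snap("wrist","w0")
print(np.round(-c["R"].T@c["t"],3),np.round(c["R"],2).tolist())
s=cv2.resize(cv2.imread("pics/side0.png")[0:110,110:230],None,fx=4,fy=4,interpolation=2)
s=np.r_[s,np.zeros((0,480,3),np.uint8)]
cv2.imwrite("pics/g.png",np.c_[s,np.pad(cv2.resize(im,(320,240)),((0,200),(0,0),(0,0)))])
E
```

```text
green [[0.449, 0.275]]
tin [[0.453, 0.188]]
galli [[0.455, 0.085]]
chest [[0.609, 0.286]]
torch [[0.605, 0.188]]
amber [[0.606, 0.085]]
tray [[0.69, 0.358], [0.694, 0.023], [0.378, 0.016], [0.372, 0.352]]
mat [[0.67, -0.079], [0.685, -0.31], [0.41, -0.332], [0.393, -0.1]]
outline [[0.521, -0.183], [0.527, -0.302], [0.455, -0.309], [0.448, -0.19]]
yellow [[0.288, 0.188]]
blue [[0.31, 0.39]]
tub [[0.492, -0.457]]
kid [[0.493, 0.446]]
[0.151 0.609 0.384] [[0.35, 0.94, -0.0], [0.9, -0.34, 0.27], [0.25, -0.09, -0.96]]Traceback (most recent call last):
  File "<stdin>", line 9, in <module>
    res = self.concatenate(tuple(objs), axis=axis)
ValueError: all the input array dimensions except for the concatenation axis must match exactly, but along dimension 1, the array at index 0 has size 480 and the array at index 1 has size 320
```

```bash
python3 - <<'E'
from h import *
s=cv2.resize(cv2.imread("pics/side0.png")[0:110,110:230],(480,440),interpolation=2)
im=cv2.imread("pics/w0.png")
o=np.zeros((440,800,3),np.uint8);o[:,:480]=s;o[:240,480:]=cv2.resize(im,(320,240));cv2.imwrite("pics/g.png",o)
go(.5,.19,.40,90)
E
```

```text
row [-2.0058e+00 -1.3543e+00 -8.8950e-01 -5.0000e-04 -2.0000e-04 -1.1450e-01]
```

View pics/g.png

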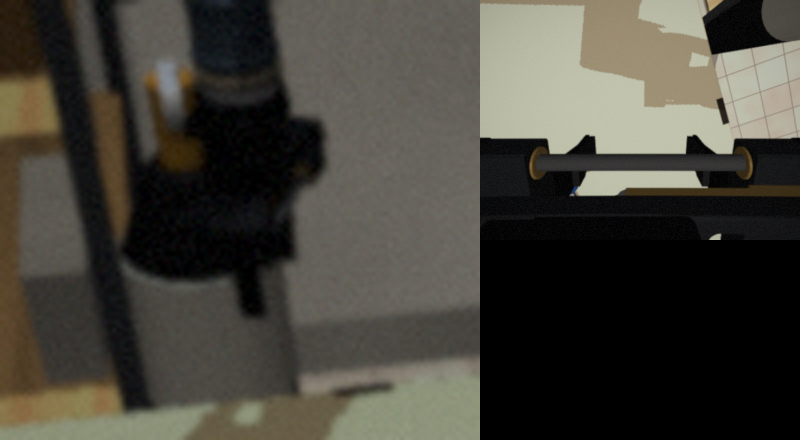

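The gripper body is wide along the closing line, so the tall necks beside the tin and torch matter. I'll go over the tray for a closer look.

```bash
python3 -m inch '-0.2 -0.15 -0.6 0 0 -0.1145;-0.67 -0.45 -0.6 0 0 -0.1145;-0.67 -0.45 -0.89 0 0 -0.1145;-0.67 -0.45 -0.89 0 0 -0.1145;-0.67 -0.45 -0.89 0 0 -0.1145;-0.67 -0.45 -0.89 0 0 -0.1145' && python3 - <<'E'
from h import *
st();go(.48,.19,.40,90)
E
```

```text
clock: 0.65
position: [0.3145, 0.4521, 0.4024]
eef_rot: [0.001, 3.141, 0.0]
contact_force: [0.7, 0.2, 0.4]
finger_gap: 0.997
grasp_force: 0.0
t0.7 pos [0.3145 0.4521 0.4024] yaw 90.0 zax [ 0.001  0.    -1.   ] gap 86.7 grip 0.0 F [0.7 0.2 0.4] q6 -0.81
row [-8.282e-01 -1.310e+00  1.220e-02  1.000e-04  2.000e-04 -1.000e-04]
```

```bash
python3 -m inch '-0.41 -0.65 0 0 0 0;-0.41 -0.65 0 0 0 0;-0.83 -1 0 0 0 0;-0.83 -1 0 0 0 0;-0.83 -1 0 0 0 0;-0.83 -1 0 0 0 0;-0.83 -1 0 0 0 0' >/dev/null;  python3 -m inch '0 -0.31 0 0 0 0;0 -0.31 0 0 0 0;0 -0.31 0 0 0 0;0 -0.31 0 0 0 0'>/dev/null; python3 - <<'E'
from h import *
st();snap("wrist","w1")
E
```

```text
t1.6 pos [0.4795 0.1911 0.4004] yaw 89.9 zax [-0.001  0.001 -1.   ] gap 87.0 grip 0.0 F [-0.6  0.7  0.5] q6 -1.41
```

View pics/w1.png

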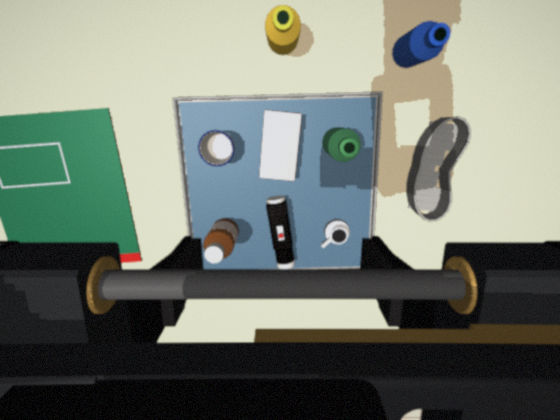

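```bash
python3 - <<'E'
import cv2
im=cv2.imread("pics/w1.png");cv2.imwrite("pics/w1c.png",cv2.resize(im[90:275,165:390],None,fx=3.2,fy=3.2,interpolation=2))
E
```

```text
(no output)
```

View pics/w1c.png

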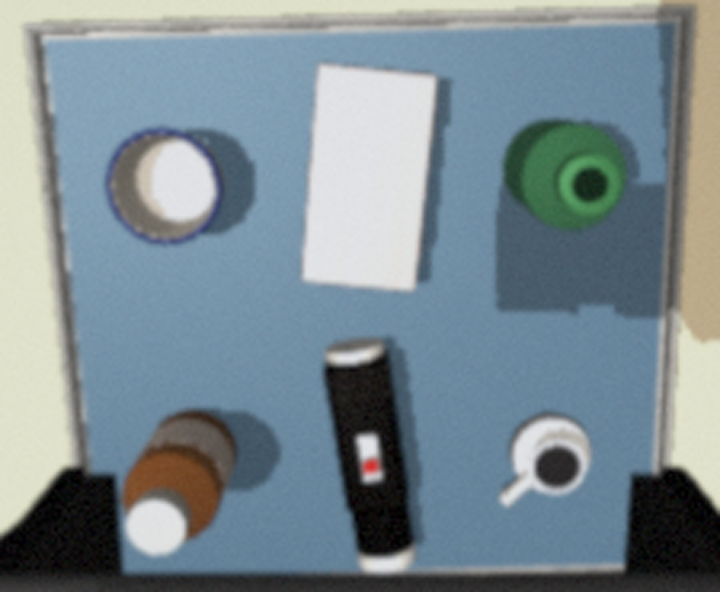

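```bash
python3 - <<'E'
from h import *
c=np.load("pics/w1.npz");f=lambda L:np.array(L,float).reshape(-1,2)/3.2+[164.7,89.7]
def P(n,L,z):
    q=w(c,f(L),z);print(n,z,np.round(q,4).tolist());return q
q=P("tin",[(319,64),(437,75),(415,291),(302,280)],.034);print(q.mean(0),[np.linalg.norm(q[i]-q[i-1]) for i in range(4)],np.degrees(np.arctan2(*((q[2]+q[3]-q[0]-q[1])[::-1]))))
P("galli rim",(165,186),.042);P("gal l/r",[(108,186),(222,186)],.042)
P("green mouth",(588,184),.112);P("green body l/r",[(505,165)],.04)
P("amber cap",(157,524),.112)
P("torch sides L,R",[(325,365),(357,550),(385,360),(413,545)],.025);P("ends",[(355,342),(358,365),(386,550),(386,572)],.034);P("switch",(370,462),.036)
P("bell",(557,466),.03);P("drum",(551,453),.013);P("stemtip",(505,500),.0165)
P("tray",[(28,28),(692,10)],.01)
print(w(c,[(0,117),(109,108),(138,262),(0,147),(60,143),(69,183),(0,187)],.003).round(4).tolist())
E
```

```text
tin 0.034 [[0.3961, 0.1635], [0.4015, 0.222], [0.5104, 0.212], [0.5044, 0.1528]]
[0.45309964 0.18758531] [np.float64(0.10882026183398166), np.float64(0.05876951489138516), np.float64(0.10939945155989966), np.float64(0.059604281781933374)] -5.4536506122936155
galli rim 0.042 [[0.4549, 0.0854]]
gal l/r 0.042 [[0.4548, 0.0568], [0.4549, 0.1141]]
green mouth 0.112 [[0.448, 0.2836]]
green body l/r 0.04 [[0.445, 0.2565]]
amber cap 0.112 [[0.6078, 0.0865]]
torch sides L,R 0.025 [[0.5531, 0.1637], [0.6632, 0.1804], [0.5503, 0.1964], [0.6602, 0.2125]]
ends 0.034 [[0.538, 0.1803], [0.5507, 0.1818], [0.6589, 0.1969], [0.6726, 0.1969]]
switch 0.036 [[0.6053, 0.1881]]
bell 0.03 [[0.6102, 0.2919]]
drum 0.013 [[0.6088, 0.2914]]
stemtip 0.0165 [[0.6362, 0.2656]]
tray 0.01 [[0.378, 0.0138], [0.3701, 0.353]]
[[0.4082, -0.2775], [0.393, -0.0966], [0.6732, -0.0831], [0.4574, -0.2893], [0.4504, -0.1879], [0.52, -0.1854], [0.5271, -0.3059]]
```

The crop gives the five items at sizes that match the spec (tin 109×59 mm, rim 57 mm). Next I'll survey the mat.

```bash
python3 -m inch '0 -1 0 0 0 0;0 -1 0 0 0 0;0 -1 0 0 0 0;0 -1 0 0 0 0;0 -1 0 0 0 0;0 -1 0 0 0 0' >/dev/null;  python3 -m inch '0 -1 0 0 0 0;0 -1 0 0 0 0;0 -1 0 0 0 0;0 -1 0 0 0 0;0 -1 0 0 0 0;0 -1 0 0 0 0;0 -1 0 0 0 0'>/dev/null; python3 - <<'E'
from h import *
st();c,im=snap("wrist","m1");cv2.imwrite("pics/m1c.png",cv2.resize(im[50:270,150:400],None,fx=3,fy=2.7,interpolation=2) if 0 else cv2.resize(im[60:258,150:410],None,fx=3,fy=3,interpolation=2))
E
```

```text
t2.7 pos [ 0.4804 -0.2084  0.4   ] yaw 89.9 zax [-0.     0.002 -1.   ] gap 86.8 grip 0.0 F [-0.3  0.8 -0.5] q6 -2.19
```

View pics/m1c.png

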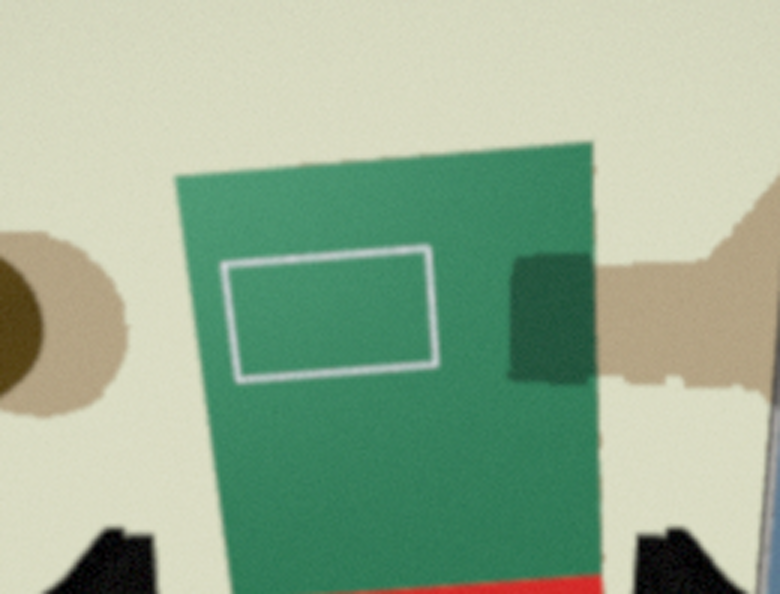

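The crop shows the outline corners at about (224,263), (428,249), (436,364) and (239,378), and the mat's near corners at (177,177) and (592,142), all in crop pixels. I'll fit the mat frame and work out the targets.

```bash
python3 - <<'E'
from h import *
c=np.load("pics/m1.npz")
px=np.array([(224,263),(428,249),(436,364),(239,378),(177,177),(592,142)])/3+[149.7,59.7]
W=w(c,px,.003)
# model: outline outer 118x68, line centre ~ 2 mm in overall
M=np.array([[-88,-95],[-88,21],[-22,21],[-22,-95],[-140,-117.5],[-140,117.5]])/1000
a=W-W.mean(0);b=M-M.mean(0);U,S,V=np.linalg.svd(b.T@a);R=(U@V).T;t=W.mean(0)-R@M.mean(0)
print("ang",np.degrees(np.arctan2(R[1,0],R[0,0])),"t",t);print("res mm",np.round((M@R.T+t-W)*1000,1).tolist())
for n,q in dict(tin=(-55,-37),torch=(-55,76),bottle=(100,-37),chest=(25,-37)).items():print(n,np.round(R@(np.array(q)/1000)+t,4))
u=W[:4].mean(0);print("outline centre direct",u)
E
cat >> h.py <<'E'
def pose(yaw,lean=0,about=None):
    "tool down, closing line at yaw deg, then body leant `lean` deg towards horizontal direction yaw-90 (tool -x)"
    a=np.radians(yaw);yv=np.array([np.cos(a),np.sin(a),0]);zv=np.array([0,0,-1.])
    q=Rn.from_matrix(np.c_[np.cross(yv,zv),yv,zv]);return q*Rn.from_euler("y",lean,degrees=True)
def to(x,y,z,yaw,lean=0):
    s=r.sense();R=Rn.from_rotvec(s["eef_rot"]);q=pose(yaw,lean)
    print("row",np.round(np.r_[R.inv().apply(np.array([x,y,z])-s["position"])/.2,(R.inv()*q).as_rotvec()/np.pi],4),"zax",np.round(q.as_matrix()[:,2],2))
E
python3 - <<'E'
from h import *
st();to(.478,.185,.14,84.5,20)
E
```

```text
ang 4.282605145886968 t [ 0.54102827 -0.20486803]
res mm [[1.5, 1.2], [0.6, -0.6], [-0.7, -1.0], [-0.3, 0.6], [-1.0, -1.1], [-0.1, 0.8]]
tin [ 0.4889 -0.2459]
torch [ 0.4805 -0.1332]
bottle [ 0.6435 -0.2343]
chest [ 0.5687 -0.2399]
outline centre direct [ 0.48868503 -0.24595017]
t2.8 pos [ 0.4803 -0.2072  0.4001] yaw 90.0 zax [-0.     0.002 -1.   ] gap 86.8 grip 0.0 F [-0.6  0.6 -0. ] q6 -2.19
row [ 0.0099  1.9586  1.3042 -0.0048  0.1109  0.0305] zax [-0.34  0.03 -0.94]
```

Mat frame is at (0.541, −0.205), turned +4.3°, with residuals around 1 mm. Now the tin, leaning the tool 20° forward to clear the necks.

```bash
python3 -m inch '0 1 0 0 0 0;0 1 0 0 0 0;0 1 0 0 0 0;0 1 0 0 0 0;0 1 0 0 0 0;0 1 0 0 0 0' 75 30>/dev/null;  python3 -m inch '0 0.96 0 -0.0048 0.1109 0.0305;0 0.96 0 -0.0048 0.1109 0.0305;0 0.96 0.5 -0.0048 0.1109 0.0305;0 0.96 0.8 -0.0048 0.1109 0.0305;0 0.96 1 -0.0048 0.1109 0.0305;0 0.96 1 -0.0048 0.1109 0.0305;0 0.96 1 -0.0048 0.1109 0.0305;0 0.96 1 -0.0048 0.1109 0.0305'>/dev/null; python3 - <<'E'
from h import *
st();to(.478,.1852,.013,84.5,20)
E
```

```text
clock: 3.25
position: [0.478, -0.0002, 0.4011]
eef_rot: [-0.016, 3.141, 0.007]
contact_force: [0.5, -0.8, -0.9]
finger_gap: 0.862
grasp_force: 0.0
t3.9 pos [0.4765 0.1865 0.1968] yaw 84.7 zax [-0.346  0.03  -0.938] gap 75.1 grip 0.0 F [-0.7 -0.3  0.1] q6 -1.39
row [-3.268e-01 -3.500e-03  8.591e-01 -1.000e-03 -1.700e-03  7.000e-04] zax [-0.34  0.03 -0.94]
```

```bash
python3 -m inch '-0.15 0 0.4 0 0 0;-0.23 -0.003 0.6 0 0 0;-0.28 -0.003 0.75 0 0 0;-0.327 -0.0035 0.859 0 0 0;-0.327 -0.0035 0.859 0 0 0;-0.327 -0.0035 0.859 0 0 0' 75 35 >/dev/null; python3 - <<'E'
from h import *
st();to(.478,.1852,.013,84.5,20)
E
python3 -m inch '0 0 0 0 0 0;0 0 0 0 0 0;0 0 0 0 0 0;0 0 0 0 0 0;0 0 0 0 0 0;0 0 0 0 0 0;0 0 0 0 0 0;0 0 0 0 0 0' 30 35 ; python3 - <<'E'
from h import *
st();to(.478,.1852,.2,84.5,20)
E
```

```text
t4.4 pos [0.4788 0.1832 0.0131] yaw 84.6 zax [-0.348  0.03  -0.937] gap 75.0 grip 0.0 F [-0.  -0.8  0.1] q6 -1.42
row [ 0.0045  0.0094  0.0021 -0.0012 -0.0024  0.0001] zax [-0.34  0.03 -0.94]
clock: 5.08
position: [0.4839, 0.1829, 0.0186]
eef_rot: [-0.136, -2.793, -0.023]
contact_force: [0.9, 2.0, 6.7]
finger_gap: 0.686
grasp_force: 34.9
t5.1 pos [0.4839 0.1829 0.0186] yaw 84.4 zax [-0.337  0.033 -0.941] gap 59.7 grip 34.9 F [0.9 2.  6.7] q6 -1.42
row [ 3.356e-01  8.600e-03 -8.431e-01  1.000e-04  1.200e-03 -3.000e-04] zax [-0.34  0.03 -0.94]
```

```bash
python3 -m inch '0.03 0 -0.08 0 0 0;0.1 0 -0.25 0 0 0;0.17 0 -0.43 0 0 0;0.24 0 -0.6 0 0 0;0.31 0 -0.77 0 0 0;0.335 0 -0.843 0 0 0;0.335 0 -0.843 0 0 0;0.335 0 -0.843 0 0 0'; python3 - <<'E'
from h import *
c,im=snap("wrist","tin1");cv2.imwrite("pics/tin1s.png",cv2.resize(im,(400,300)))
st();to(.478,-.25,.2,-5.5,20)
E
```

```text
clock: 5.75
position: [0.4773, 0.1829, 0.1987]
eef_rot: [-0.135, -2.793, -0.021]
contact_force: [-0.4, 0.8, -2.5]
finger_gap: 0.686
grasp_force: 34.9
t5.8 pos [0.4764 0.1828 0.1974] yaw 84.5 zax [-0.341  0.031 -0.94 ] gap 59.6 grip 34.9 F [-0.8 -1.7 -1.8] q6 -1.39
row [-2.0120e-01 -2.1531e+00 -8.1700e-02 -1.7150e-01  5.0000e-04  4.6940e-01] zax [ 0.03  0.34 -0.94]
```

View pics/tin1s.png

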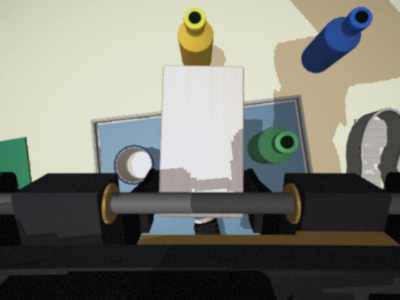

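```bash
python3 - <<'E'
from h import *
c=np.load("pics/tin1.npz");im=cv2.imread("pics/tin1.png")
g=im[80:240,210:360].mean(2)
m=(im.min(2)>150).astype(np.uint8)
for row in(100,120,160,200):
    x=np.where(m[row,220:350])[0]+220;print(row,x.min(),x.max())
for col in(240,280,325):
    y=np.where(m[60:250,col])[0]+60;print(col,y.min())
for z in(.203,.2128,.223):
  q=w(c,[(227,93),(340.5,93)],z);print(z,q.round(4).tolist(),np.linalg.norm(q[1]-q[0]))
# where would near corners be if TCP->tin rigid
E
```

```text
100 220 349
120 220 349
160 226 340
200 224 337
240 60
280 92
325 60
0.203 [[0.3854, 0.1598], [0.3915, 0.2228]] 0.06325941689085128
0.2128 [[0.3898, 0.1611], [0.3956, 0.2205]] 0.059682015371979064
0.223 [[0.3944, 0.1625], [0.3998, 0.2182]] 0.0559585974645814
```

```bash
python3 - <<'E'
from h import *
to(.491,-.2753,.19,4.3,20)
E
python3 -m inch '0 -0.2 0 0 0 0;0 -0.4 0 0 0 0;0 -0.6 0 0 0 0;0 -0.8 0 0 0 0;0 -1 0 0 0 0;0 -1 0 0 0 0;0 -1 0 0 0 0' >/dev/null;python3 - <<'E'
from h import *
st();to(.491,-.2753,.19,4.3,20)
E
```

```text
row [-2.9070e-01 -2.2726e+00 -6.0700e-02 -1.5290e-01  5.0000e-04  4.1830e-01] zax [-0.03  0.34 -0.94]
t6.4 pos [ 0.4566 -0.0176  0.1965] yaw 84.2 zax [-0.344  0.034 -0.938] gap 59.6 grip 34.9 F [-0.7  2.1 -1. ] q6 -1.70
row [-2.9490e-01 -1.2644e+00 -7.2900e-02 -1.5280e-01 -8.0000e-04  4.1670e-01] zax [-0.03  0.34 -0.94]
```

```bash
python3 -m inch '-0.05 -0.15 0 -0.1528 0 0.4167;-0.1 -0.3 0 -0.1528 0 0.4167;-0.15 -0.45 0 -0.1528 0 0.4167;-0.2 -0.6 -0.03 -0.1528 0 0.4167;-0.25 -0.75 -0.03 -0.1528 0 0.4167;-0.29 -0.9 -0.05 -0.1528 0 0.4167;-0.295 -1 -0.07 -0.1528 0 0.4167;-0.295 -1 -0.07 -0.1528 0 0.4167' >/dev/null;python3 - <<'E'
from h import *
st();to(.491,-.2753,.19,4.3,20)
E
```

```text
t7.0 pos [ 0.4996 -0.2246  0.19  ] yaw 26.7 zax [-0.152  0.304 -0.941] gap 59.7 grip 34.9 F [-0.3 -0.1 -1.8] q6 -1.21
row [-0.1948 -0.1525 -0.0703 -0.0423  0.0008  0.1171] zax [-0.03  0.34 -0.94]
```

```bash
python3 -m inch '-0.1 -0.07 -0.035 -0.0423 0.0008 0.1171;-0.195 -0.15 -0.07 -0.0423 0.0008 0.1171;-0.195 -0.1525 -0.07 -0.0423 0.0008 0.1171;-0.195 -0.1525 -0.07 -0.0423 0.0008 0.1171;-0.195 -0.1525 -0.07 -0.0423 0.0008 0.1171;-0.195 -0.1525 -0.07 -0.0423 0.0008 0.1171' >/dev/null;python3 - <<'E'
from h import *
st();to(.491,-.2753,.03,4.3,20);c,im=snap("wrist","tin2");cv2.imwrite("pics/tin2s.png",cv2.resize(im[:250],(672,300)))
E
```

```text
t7.5 pos [ 0.4903 -0.2698  0.1908] yaw 5.0 zax [-0.031  0.345 -0.938] gap 59.3 grip 34.9 F [-0.1  0.  -1.2] q6 -0.99
row [-0.3044  0.0021  0.7445 -0.0016 -0.0014  0.0035] zax [-0.03  0.34 -0.94]
```

View pics/tin2s.png

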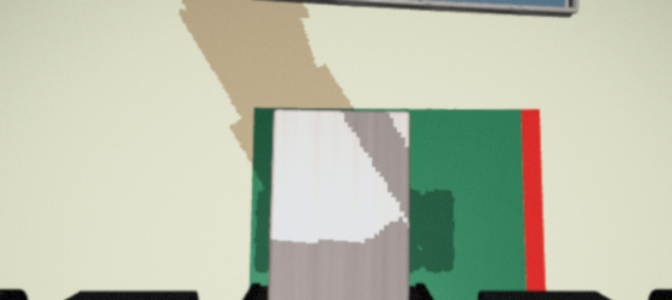

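```bash
python3 -m inch '-0.07 0 0.17 0 0 0.003;-0.14 0 0.35 0 0 0.003;-0.22 0.002 0.53 0 0 0.003;-0.27 0.002 0.65 0 0 0.003;-0.304 0.002 0.744 -0.0016 -0.001 0.003;-0.304 0.002 0.744 -0.0016 -0.001 0.003;-0.304 0.002 0.744 -0.0016 -0.001 0.003' >/dev/null;python3 - <<'E'
from h import *
st();to(.491,-.2753,.0196,4.3,20);st();to(.491,-.2753,.0196,4.3,20)
c,im=snap("wrist","tin3");cv2.imwrite("pics/tin3s.png",im[60:270])
c=r.calibration("wrist")
q=w(c,[(0,0)],.003)
E
```

```text
t8.2 pos [ 0.4912 -0.2757  0.0302] yaw 4.3 zax [-0.026  0.343 -0.939] gap 59.7 grip 34.9 F [ 0.9 -0.7 -1.5] q6 -1.06
row [-0.0161 -0.0008  0.0505 -0.     -0.0006  0.    ] zax [-0.03  0.34 -0.94]
t8.2 pos [ 0.4912 -0.2757  0.0302] yaw 4.3 zax [-0.026  0.343 -0.939] gap 59.7 grip 34.9 F [ 0.9 -0.7 -1.5] q6 -1.06
row [-0.0161 -0.0008  0.0505 -0.     -0.0006  0.    ] zax [-0.03  0.34 -0.94]
```

View pics/tin3s.png

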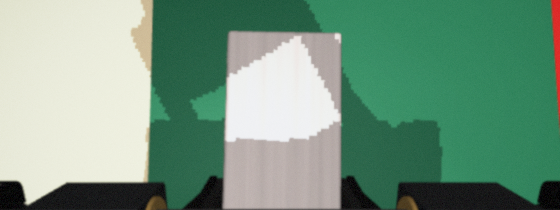

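```bash
python3 - <<'E'
from h import *
c=np.load("pics/tin3.npz")
q=w(c,[(228,92),(340.5,92)],.0456);print(q.round(4),q.mean(0),np.linalg.norm(q[1]-q[0]),np.degrees(np.arctan2(*(q[1]-q[0])[::-1])))
E
python3 -m inch '-0.01 0 0.025 0 0 0;-0.016 0 0.04 0 0 0;-0.019 0 0.05 0 0 0;-0.019 0 0.05 0 0 0'
```

```text
[[ 0.457  -0.1944]
 [ 0.5157 -0.19  ]] [ 0.48634827 -0.1922294 ] 0.058879249038935134 4.291609683886991
clock: 8.57
position: [0.4913, -0.2777, 0.0207]
eef_rot: [-1.953, -2.101, -0.345]
contact_force: [-0.6, -0.5, -1.1]
finger_gap: 0.686
grasp_force: 34.9
```

```bash
python3 -m inch '0.005 -0.006 0.006 0 0 0;0.003 -0.006 0.016 0 0 0;0.003 -0.006 0.016 0 0 0;0.003 -0.006 0.016 0 0 0'; python3 -m inch '-0.003 0 0.01 0 0 0;-0.003 0 0.01 0 0 0;-0.003 0 0.01 0 0 0'
```

```text
clock: 8.9
position: [0.4901, -0.2766, 0.0196]
eef_rot: [-1.953, -2.101, -0.346]
contact_force: [-1.6, -0.4, 9.4]
finger_gap: 0.688
grasp_force: 34.9
clock: 9.15
position: [0.4901, -0.2766, 0.0195]
eef_rot: [-1.952, -2.101, -0.347]
contact_force: [-2.4, -0.4, 20.6]
finger_gap: 0.686
grasp_force: 35.0
```

```bash
python3 -m inch '0.003 0 -0.012 0 0 0;0.003 0 -0.012 0 0 0;0.003 0 -0.012 0 0 0;0.003 0 -0.012 0 0 0;0.003 0 -0.012 0 0 0;0.003 0 -0.012 0 0 0;0.003 0 -0.012 0 0 0;0.003 0 -0.012 0 0 0' 76; python3 -m inch '0.06 0 -0.15 0 0 0;0.13 0 -0.32 0 0 0;0.2 0 -0.5 0 0 0;0.27 0 -0.67 0 0 0;0.34 0 -0.85 0 0 0;0.4 0 -1 0 0 0;0.4 0 -1 0 0 0' ; python3 - <<'E'
from h import *
st();to(.49,-.33,.33,4.3);to(.44,-.19,.33,94.3)
E
```

```text
clock: 9.82
position: [0.4898, -0.276, 0.0175]
eef_rot: [-1.952, -2.1, -0.345]
contact_force: [-0.6, 0.5, 0.1]
finger_gap: 0.87
grasp_force: 0.0
clock: 10.4
position: [0.4918, -0.2715, 0.2398]
eef_rot: [-1.959, -2.111, -0.347]
contact_force: [1.0, -1.0, 0.3]
finger_gap: 0.877
grasp_force: 0.0
t10.4 pos [ 0.4918 -0.2715  0.2398] yaw 4.2 zax [-0.014  0.332 -0.943] gap 76.3 grip 0.0 F [ 1.  -1.   0.3] q6 -0.96
row [-1.249e-01 -2.540e-02 -5.222e-01  3.500e-03 -1.078e-01 -1.000e-04] zax [ 0.  0. -1.]
row [ 0.5515 -0.2238 -0.2863  0.0873 -0.0819 -0.4949] zax [ 0.  0. -1.]
```

```bash
python3 -m inch '-0.06 0 -0.3 0.0035 -0.1078 0;-0.12 -0.02 -0.5 0.0035 -0.1078 0;-0.12 -0.02 -0.52 0.0035 -0.1078 0;-0.12 -0.02 -0.52 0.0035 -0.1078 0;-0.12 -0.02 -0.52 0.0035 -0.1078 0'>/dev/null; python3 - <<'E'
from h import *
st();c,im=snap("wrist","tin4");cv2.imwrite("pics/tin4s.png",cv2.resize(im[90:260,150:400],None,fx=3,fy=3,interpolation=2))
to(.455,.0854,.33,90)
E
```

```text
t10.8 pos [ 0.4894 -0.3269  0.3239] yaw 4.3 zax [-0.008  0.008 -1.   ] gap 76.0 grip 0.0 F [-1.   0.4  0.1] q6 -0.85
row [ 2.067e+00 -1.420e-02 -1.570e-02  2.000e-04 -5.300e-03 -4.762e-01] zax [ 0.  0. -1.]
```

View pics/tin4s.png

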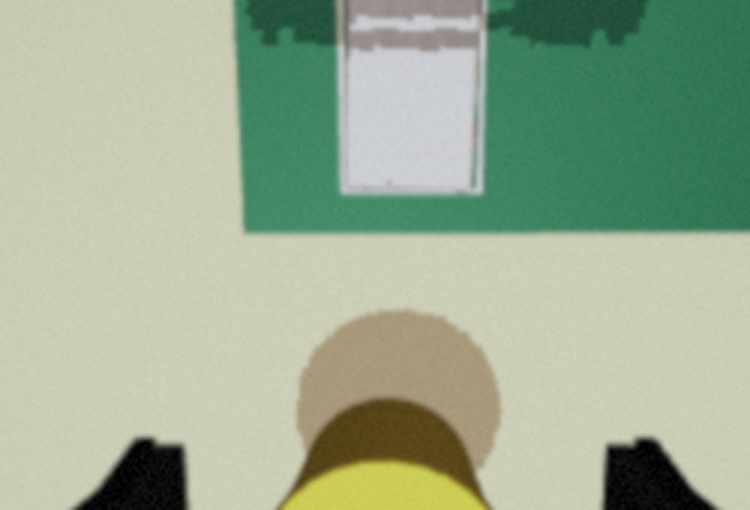

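```bash
python3 - <<'E'
from h import *
c=np.load("pics/tin4.npz");im=cv2.imread("pics/tin4.png")
print(im[125:135,258:272].mean(0).astype(int).tolist());print(im[125:135,302:316].mean(0).astype(int).tolist());print(im[144:160,280:295].mean(1).astype(int).tolist());print(im[0:110,280:295].mean(1).astype(int)[:,2].tolist())
T=np.array([.4888,-.2459]);a=np.radians(4.3);X=np.array([np.cos(a),np.sin(a)]);Y=np.array([-X[1],X[0]])
for z,hx,hy in((.003,.034,.059),(.003,.032,.057),(.035,.03,.055)):
    print(z,p(c,[[*(T+sx*hx*X+sy*hy*Y),z] for sx,sy in((-1,1),(1,1),(1,-1),(-1,-1))]).round(1).tolist())
E
```

```text
[[100, 134, 64], [100, 134, 64], [101, 134, 65], [109, 139, 76], [139, 157, 119], [180, 184, 169], [190, 189, 186], [186, 183, 185], [203, 199, 198], [210, 205, 203], [209, 205, 203], [209, 205, 203], [209, 204, 202], [210, 205, 203]]
[[209, 204, 202], [210, 205, 203], [211, 206, 204], [210, 205, 203], [205, 202, 200], [183, 183, 182], [151, 153, 148], [167, 169, 158], [182, 185, 171], [149, 163, 129], [110, 138, 78], [97, 131, 61], [97, 131, 62], [97, 131, 61]]
[[210, 206, 203], [210, 205, 203], [210, 205, 203], [210, 205, 203], [210, 205, 203], [210, 205, 203], [209, 204, 202], [204, 200, 199], [191, 189, 190], [185, 185, 182], [166, 175, 154], [129, 152, 103], [107, 139, 72], [104, 138, 67], [103, 138, 67], [103, 138, 68]]
[35, 35, 35, 34, 32, 34, 33, 34, 34, 34, 34, 34, 33, 33, 35, 36, 34, 34, 34, 35, 35, 35, 35, 35, 35, 36, 35, 35, 35, 35, 35, 35, 35, 37, 36, 34, 36, 36, 36, 36, 37, 36, 35, 36, 36, 36, 36, 37, 37, 36, 36, 35, 37, 37, 37, 37, 37, 35, 36, 36, 35, 37, 36, 37, 36, 40, 62, 105, 131, 140, 148, 149, 149, 150, 150, 150, 149, 148, 150, 149, 149, 149, 149, 150, 150, 150, 149, 150, 149, 149, 149, 150, 149, 150, 154, 170, 189, 198, 199, 189, 167, 152, 149, 149, 150, 156, 175, 194, 201, 202]
0.003 [[262.7, 67.8], [311.2, 67.7], [309.2, 152.8], [263.9, 152.7]]
0.003 [[264.1, 69.3], [309.7, 69.3], [307.9, 151.4], [265.2, 151.4]]
0.035 [[264.2, 67.3], [310.1, 67.2], [308.2, 152.2], [265.4, 152.1]]
```

The tin sits in the outline to about 1 mm, so next is the gallipot.

```bash
python3 -m inch '0.2 0 0 0 0 -0.4762;0.4 0 0 0 0 -0.4762;0.6 0 0 0 0 -0.4762;0.8 0 0 0 0 -0.4762;1 0 0 0 0 -0.4762;1 0 0 0 0 -0.4762;1 0 0 0 0 -0.4762;1 0 0 0 0 -0.4762' 80 15 >/dev/null; python3 - <<'E'
from h import *
st();to(.455,.0854,.15,90)
E
```

```text
t11.5 pos [ 0.473  -0.1265  0.3223] yaw 62.0 zax [-0.015  0.012 -1.   ] gap 80.0 grip 0.0 F [-0.4 -0.6 -0.2] q6 -1.58
row [ 0.5606  0.8897  0.8754  0.0026 -0.0055 -0.1556] zax [ 0.  0. -1.]
```

```bash
python3 -m inch '0.1 0.17 0 0 -0.005 -0.1556;0.2 0.34 0.1 0 -0.005 -0.1556;0.3 0.5 0.3 0 -0.005 -0.1556;0.4 0.67 0.45 0 -0.005 -0.1556;0.5 0.83 0.6 0 -0.005 -0.1556;0.56 0.89 0.75 0 -0.005 -0.1556;0.56 0.89 0.87 0 -0.005 -0.1556;0.56 0.89 0.87 0 -0.005 -0.1556' >/dev/null; python3 - <<'E'
from h import *
st();to(.455,.0854,.02,90)
c=r.calibration("wrist");im=r.grab_frame("wrist")[:,:,::-1]
h=cv2.cvtColor(im,cv2.COLOR_BGR2HSV);m=((h[:,:,1]>90)&(h[:,:,0]>105)&(h[:,:,0]<135)).astype(np.uint8)
n,_,s,ce=cv2.connectedComponentsWithStats(m)
for i in range(1,n):
    if s[i,4]>60: print(s[i],w(c,ce[i],.042).round(4))
cv2.imwrite("pics/gal.png",im)
E
```

```text
t12.2 pos [0.4509 0.0858 0.145 ] yaw 89.7 zax [-0.015  0.007 -1.   ] gap 80.0 grip 0.0 F [-1.   0.6 -0. ] q6 -1.63
row [-0.03   -0.0065  0.6248  0.0023 -0.0049 -0.0017] zax [ 0.  0. -1.]
[247 179  68  64 463] [[0.4546 0.0857]]
```

```bash
python3 -m inch '-0.03 -0.003 0.15 0.002 -0.005 -0.002;-0.03 -0.003 0.3 0.002 -0.005 -0.002;-0.03 -0.003 0.45 0.002 -0.005 -0.002;-0.03 -0.003 0.55 0.002 -0.005 -0.002;-0.03 -0.003 0.62 0.002 -0.005 -0.002;-0.03 -0.003 0.62 0.002 -0.005 -0.002;-0.03 -0.003 0.62 0.002 -0.005 -0.002'; python3 -m inch '0 0 0 0 0 0;0 0 0 0 0 0;0 0 0 0 0 0;0 0 0 0 0 0;0 0 0 0 0 0;0 0 0 0 0 0;0 0 0 0 0 0' 30 15; python3 - <<'E'
from h import *
st()
E
```

```text
clock: 12.83
position: [0.4664, 0.0822, 0.0291]
eef_rot: [0.005, 3.12, -0.002]
contact_force: [0.2, 0.1, 0.6]
finger_gap: 0.916
grasp_force: 0.0
clock: 13.42
position: [0.466, 0.0833, 0.0294]
eef_rot: [0.002, 3.119, -0.002]
contact_force: [-0.1, 0.2, 7.0]
finger_gap: 0.643
grasp_force: 14.8
t13.4 pos [0.466  0.0833 0.0294] yaw 89.9 zax [ 0.022 -0.002 -1.   ] gap 56.0 grip 14.8 F [-0.1  0.2  7. ] q6 -1.63
```

The grasp sits 11 mm off centre because I measured before the arm had settled. I'll release, re-centre and regrip.

```bash
python3 -m inch '0 0 0 0 0 0;0 0 0 0 0 0;0 0 0 0 0 0;0 0 0 0 0 0;0 0 0 0 0 0' 80 15 >/dev/null; python3 - <<'E'
from h import *
st();to(.4546,.0852,.02,90)
c=r.calibration("wrist");im=r.grab_frame("wrist")[:,:,::-1]
h=cv2.cvtColor(im,cv2.COLOR_BGR2HSV);m=((h[:,:,1]>90)&(h[:,:,0]>105)&(h[:,:,0]<135)).astype(np.uint8)
n,_,s,ce=cv2.connectedComponentsWithStats(m)
for i in range(1,n):
    if s[i,4]>60: print(s[i],w(c,ce[i],.042).round(4),w(c,[s[i,:2],s[i,:2]+s[i,2:4]],.042).round(4).tolist())
cv2.imwrite("pics/gal2.png",im)
E
```

```text
t13.8 pos [0.4653 0.0833 0.0285] yaw 89.9 zax [ 0.021 -0.001 -1.   ] gap 77.4 grip 0.0 F [-0.6  0.5  0.1] q6 -1.63
row [ 0.0545  0.0093  0.0413 -0.0004  0.0065 -0.0004] zax [ 0.  0. -1.]
[ 224  191  117   79 1080] [[0.4419 0.0824]] [[0.4261, 0.0545], [0.4679, 0.1123]]
```

```bash
python3 -m inch '0.03 0 0 0 0.0065 0;0.052 0 0.02 0 0.0065 0;0.052 0 0.041 0 0.0065 0;0.052 0 0.041 0 0.0065 0;0.052 0 0.041 0 0.0065 0;0.052 0 0.041 0 0.0065 0' ; python3 -m inch '0 0 0 0 0 0;0 0 0 0 0 0;0 0 0 0 0 0;0 0 0 0 0 0;0 0 0 0 0 0;0 0 0 0 0 0;0 0 0 0 0 0' 30 15; python3 - <<'E'
from h import *
st()
E
```

```text
clock: 14.38
position: [0.4553, 0.0833, 0.02]
eef_rot: [0.002, 3.141, -0.002]
contact_force: [0.1, -0.6, -0.2]
finger_gap: 0.919
grasp_force: 0.0
clock: 14.97
position: [0.4553, 0.0833, 0.0204]
eef_rot: [0.002, 3.141, -0.002]
contact_force: [-0.1, 0.0, 1.6]
finger_gap: 0.653
grasp_force: 15.6
t15.0 pos [0.4553 0.0833 0.0204] yaw 89.9 zax [ 0.001 -0.001 -1.   ] gap 56.8 grip 15.6 F [-0.1  0.   1.6] q6 -1.63
```

```bash
python3 -m inch '0 0 -0.1 0 0 0;0 0 -0.3 0 0 0;0 0 -0.5 0 0 0;0 -0.15 -0.65 0 0 0;-0.05 -0.35 -0.65 0 0 0;-0.1 -0.55 -0.65 0 0 0;-0.16 -0.75 -0.65 0 0 0;-0.166 -0.95 -0.65 0 0 0' >/dev/null; python3 -m inch '0 -0.2 0 0 0 0;0 -0.4 0 0 0 0;0 -0.6 0 0 0 0;0 -0.7 0 0 0 0;0 -0.7 0 0 0 0;0 -0.7 0 0 0 0;0 -0.7 0 0 0 0;0 -0.7 0 0 0 0'; python3 - <<'E'
from h import *
st();to(.4884,-.246,.065,90)
c=r.calibration("wrist");im=r.grab_frame("wrist")[:,:,::-1]
cv2.imwrite("pics/gal3.png",im)
T=np.array([.4888,-.2459]);a=np.radians(4.3);X=np.array([np.cos(a),np.sin(a)]);Y=np.array([-X[1],X[0]])
print(p(c,[[*(T+sx*.03*X+sy*.055*Y),.035] for sx,sy in((-1,1),(1,1),(1,-1),(-1,-1))]).round(1).tolist())
g=(im.min(2)>175).astype(np.uint8);n,_,s,ce=cv2.connectedComponentsWithStats(g);print([list(map(int,k)) for k in s[1:] if k[4]>300])
E
```

```text
clock: 16.3
position: [0.4873, -0.2446, 0.1504]
eef_rot: [0.0, -3.141, -0.0]
contact_force: [-0.0, 0.2, 0.3]
finger_gap: 0.658
grasp_force: 15.6
t16.3 pos [ 0.4873 -0.2446  0.1504] yaw 90.0 zax [-0.001  0.    -1.   ] gap 57.2 grip 15.6 F [-0.   0.2  0.3] q6 -2.24
row [-5.900e-03 -6.900e-03  4.268e-01  0.000e+00 -3.000e-04  0.000e+00] zax [ 0.  0. -1.]
[[341.9, 164.7], [343.5, 229.4], [224.9, 237.9], [216.6, 174.1]]
[[0, 0, 560, 269, 68020], [444, 119, 94, 76, 3456], [216, 154, 125, 82, 2446], [480, 197, 64, 67, 1856], [247, 222, 70, 46, 2720]]
```

```bash
python3 -m inch '-0.006 -0.007 0.15 0 0 0;-0.006 -0.007 0.3 0 0 0;-0.006 -0.007 0.4 0 0 0;-0.006 -0.007 0.46 0 0 0;-0.006 -0.007 0.46 0 0 0;-0.006 -0.007 0.46 0 0 0' ; python3 -m inch '0 0 0.01 0 0 0;0 0 0.018 0 0 0;0 0 0.018 0 0 0;0 0 0.018 0 0 0'; python3 -m inch '0 0 0.009 0 0 0;0 0 0.009 0 0 0;0 0 0.009 0 0 0'
```

```text
clock: 16.85
position: [0.489, -0.2467, 0.0583]
eef_rot: [0.0, -3.141, 0.0]
contact_force: [0.1, -1.0, -0.4]
finger_gap: 0.65
grasp_force: 15.6
clock: 17.18
position: [0.4896, -0.2483, 0.0559]
eef_rot: [0.002, 3.14, -0.004]
contact_force: [-0.6, 0.0, -0.7]
finger_gap: 0.647
grasp_force: 15.6
clock: 17.43
position: [0.4891, -0.2481, 0.0534]
eef_rot: [0.002, 3.141, -0.002]
contact_force: [-0.2, 0.3, -0.4]
finger_gap: 0.652
grasp_force: 15.6
```

```bash
python3 -m inch '0 0.009 0.004 0 0 0;0 0.009 0.004 0 0 0;0 0.009 0.004 0 0 0'; python3 -m inch '0 0 0.006 0 0 0;0 0 0.006 0 0 0;0 0 0.006 0 0 0'
```

```text
clock: 17.68
position: [0.4896, -0.2477, 0.0534]
eef_rot: [0.001, 3.14, -0.006]
contact_force: [-2.0, -2.5, 6.0]
finger_gap: 0.655
grasp_force: 15.6
clock: 17.93
position: [0.4896, -0.2478, 0.0532]
eef_rot: [0.002, 3.139, -0.007]
contact_force: [-3.8, -1.7, 12.6]
finger_gap: 0.653
grasp_force: 15.8
```

Contact, so release (with pressure backed off) and retreat, heading for the torch.

```bash
python3 -m inch '0 0 -0.008 0 0 0;0 0 -0.008 0 0 0;0 0 -0.008 0 0 0;0 0 -0.008 0 0 0;0 0 -0.008 0 0 0;0 0 -0.008 0 0 0' 80 ; python3 -m inch '0 0 -0.2 0 0 0;0 0 -0.4 0 0 0;0 0 -0.6 0 0 0;0 0 -0.8 0 0 0;0 0 -1 0 0 0;0 0 -1 0 0 0;0 0 -1 0 0 0'; python3 - <<'E'
from h import *
st()
c=r.calibration("wrist");im=r.grab_frame("wrist")[:,:,::-1];cv2.imwrite("pics/gal4.png",im)
h=cv2.cvtColor(im,cv2.COLOR_BGR2HSV);m=((h[:,:,1]>90)&(h[:,:,0]>105)&(h[:,:,0]<135)).astype(np.uint8)
n,_,s,ce=cv2.connectedComponentsWithStats(m)
for i in range(1,n):
    if s[i,4]>60: print(s[i],w(c,ce[i],.075).round(4),w(c,[s[i,:2],s[i,:2]+s[i,2:4]],.075).round(4).tolist())
g=(im.min(2)>165).astype(np.uint8);n,_,s,ce=cv2.connectedComponentsWithStats(g)
for i in range(1,n):
    if s[i,4]>300 and s[i,0]>150: print(s[i],w(c,[s[i,:2],s[i,:2]+s[i,2:4]],.035).round(4).tolist())
o=im[90:290,140:420];cv2.imwrite("pics/gal4c.png",cv2.resize(o,None,fx=2.5,fy=2.5))
E
```

```text
clock: 18.43
position: [0.489, -0.246, 0.0525]
eef_rot: [-0.002, -3.142, 0.001]
contact_force: [-0.0, 0.1, -0.3]
finger_gap: 0.904
grasp_force: 0.0
clock: 19.02
position: [0.4904, -0.2469, 0.2556]
eef_rot: [0.002, 3.136, -0.008]
contact_force: [-1.1, 0.3, 0.2]
finger_gap: 0.924
grasp_force: 0.0
t19.0 pos [ 0.4904 -0.2469  0.2556] yaw 89.9 zax [ 0.006 -0.005 -1.   ] gap 80.4 grip 0.0 F [-1.1  0.3  0.2] q6 -2.24
[ 432  102   62   73 2325] [[0.4037, -0.0787], [0.4876, 0.0057]]
[ 235  141   95   61 1546] [[0.4465, -0.3039], [0.5211, -0.1891]]
[265 161  35  35 912] [[0.4701, -0.269], [0.5134, -0.2264]]
[ 401  195   80   74 2730] [[0.5122, -0.1024], [0.6118, 0.011]]
[ 167  300  221   42 5728] [[0.6589, -0.4048], [0.7253, -0.0997]]
```

View pics/gal4c.png

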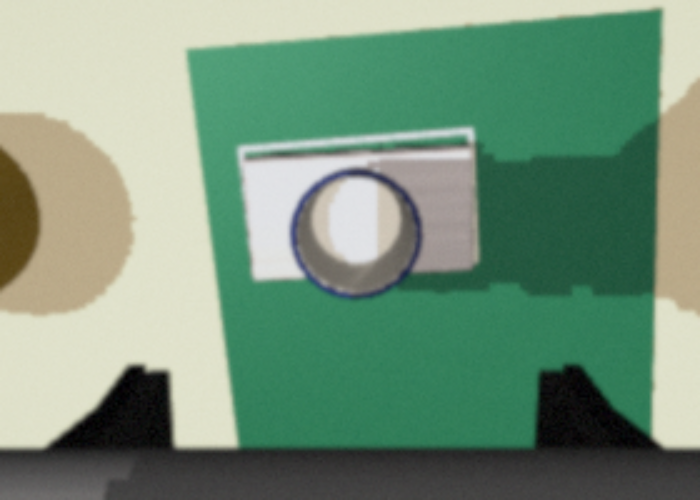

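The tin is inside the outline and the pot stands upright near the middle of the lid, with its rim centre at crop (356,233). I'll check the numbers and plan the torch.

```bash
python3 - <<'E'
from h import *
st()
import ast
# wrist calib at picture time is essentially that of now (arm holding)
c=r.calibration("wrist");f=lambda L:np.array(L,float).reshape(-1,2)/2.5+[139.8,89.8]
print("pot",w(c,f((356,233)),.075),"tin",w(c,f([(243,158),(475,148),(478,268),(252,280)]),.035).round(4).tolist(),w(c,f([(243,158),(475,148),(478,268),(252,280)]),.035).mean(0))
to(.637,.1925,.30,98,22)
E
```

```text
t19.1 pos [ 0.4891 -0.2459  0.2534] yaw 89.9 zax [ 0.002 -0.002 -1.   ] gap 79.8 grip 0.0 F [-1.4  0.5 -0.1] q6 -2.24
pot [[ 0.48603011 -0.24671769]] tin [[0.4581, -0.3001], [0.4536, -0.1905], [0.5119, -0.1867], [0.5179, -0.298]] [ 0.48534496 -0.24384755]
row [-0.7374  2.1923 -0.2365  0.0079  0.1225 -0.0444] zax [-0.37 -0.05 -0.93]
```

```bash
python3 -m inch '-0.1 0.2 -0.1 0 0 0;-0.2 0.4 -0.2 0 0 0;-0.3 0.6 -0.23 0 0 0;-0.4 0.8 -0.23 0 0 0;-0.5 1 -0.23 0 0 0;-0.5 1 -0.23 0 0 0' 60 35 >/dev/null; python3 -m inch '-0.05 0.2 0 0.008 0.1225 -0.0444;-0.1 0.4 0 0.008 0.1225 -0.0444;-0.15 0.6 0 0.008 0.1225 -0.0444;-0.2 0.8 0 0.008 0.1225 -0.0444;-0.237 1 0 0.008 0.1225 -0.0444;-0.237 1 0 0.008 0.1225 -0.0444;-0.237 1 0 0.008 0.1225 -0.0444;-0.237 1 0 0.008 0.1225 -0.0444' >/dev/null; python3 - <<'E'
from h import *
st();to(.637,.1925,.15,98,22)
E
```

```text
t20.2 pos [0.636  0.1537 0.2959] yaw 98.0 zax [-0.376 -0.053 -0.925] gap 59.7 grip 0.0 F [-1.1  0.5 -0.3] q6 -1.64
row [-3.067e-01  1.915e-01  6.626e-01 -0.000e+00 -1.900e-03  2.000e-04] zax [-0.37 -0.05 -0.93]
```

```bash
python3 -m inch '-0.05 0.1 0.1 0 0 0;-0.1 0.19 0.25 0 0 0;-0.2 0.1915 0.45 0 0 0;-0.3 0.1915 0.66 0 0 0;-0.3067 0.1915 0.6626 0 0 0;-0.3067 0.1915 0.6626 0 0 0;-0.3067 0.1915 0.6626 0 0 0' >/dev/null; python3 - <<'E'
from h import *
st();to(.637,.1925,.0145,98,22)
c,im=snap("wrist","to1")
m=(im.max(2)<70).astype(np.uint8)
for row in(120,140,160,180,200,220):
    x=np.where(m[row,200:360])[0]+200
    if len(x):
        g=np.split(x,np.where(np.diff(x)>3)[0]+1);print(row,[(int(k[0]),int(k[-1]),w(c,[(k[0]-.5,row),(k[-1]+.5,row)],.025).round(4).tolist()) for k in g if len(k)>8])
E
```

```text
t20.8 pos [0.6391 0.1913 0.1534] yaw 97.9 zax [-0.372 -0.051 -0.927] gap 59.6 grip 0.0 F [-0.3 -0.   0.4] q6 -1.58
row [-2.523e-01  6.900e-03  6.473e-01  4.000e-04 -5.000e-04 -6.000e-04] zax [-0.37 -0.05 -0.93]
160 [(266, 302, [[0.5555, 0.1627], [0.5505, 0.1987]])]
180 [(266, 302, [[0.5752, 0.1656], [0.5703, 0.2013]])]
200 [(266, 277, [[0.5947, 0.1684], [0.5931, 0.1799]]), (291, 302, [[0.5914, 0.1923], [0.5898, 0.2038]])]
220 [(266, 277, [[0.6139, 0.1711], [0.6123, 0.1825]]), (292, 302, [[0.6104, 0.1959], [0.609, 0.2063]])]
```

```bash
python3 -m inch '-0.06 0.004 0.15 0 0 0;-0.12 0.006 0.3 0 0 0;-0.18 0.006 0.46 0 0 0;-0.23 0.006 0.58 0 0 0;-0.252 0.006 0.647 0 0 0;-0.252 0.006 0.647 0 0 0;-0.252 0.006 0.647 0 0 0'; python3 -m inch '0 0 0 0 0 0;0 0 0 0 0 0;0 0 0 0 0 0;0 0 0 0 0 0;0 0 0 0 0 0;0 0 0 0 0 0;0 0 0 0 0 0' 20 35; python3 - <<'E'
from h import *
st()
E
```

```text
clock: 21.45
position: [0.6379, 0.1937, 0.0156]
eef_rot: [0.192, -2.753, 0.036]
contact_force: [-0.1, -0.5, -0.1]
finger_gap: 0.688
grasp_force: 0.0
clock: 22.03
position: [0.6372, 0.1939, 0.0147]
eef_rot: [0.192, -2.752, 0.037]
contact_force: [0.2, -0.1, 4.4]
finger_gap: 0.407
grasp_force: 35.0
t22.0 pos [0.6372 0.1939 0.0147] yaw 98.0 zax [-0.371 -0.052 -0.927] gap 35.4 grip 35.0 F [ 0.2 -0.1  4.4] q6 -1.58
```

```bash
python3 -m inch '0.04 0 -0.1 0 0 0;0.1 0 -0.25 0 0 0;0.16 0 -0.4 0 0 0;0.22 0 -0.55 0 0 0;0.28 0 -0.7 0 0 0;0.33 0 -0.83 0 0 0;0.33 0 -0.83 0 0 0;0.33 0 -0.83 0 0 0'; python3 - <<'E'
from h import *
st();to(.5119,-.1306,.19,94.3,22)
E
```

```text
clock: 22.7
position: [0.6388, 0.1941, 0.1935]
eef_rot: [0.193, -2.755, 0.036]
contact_force: [-0.4, 0.6, -1.8]
finger_gap: 0.403
grasp_force: 35.0
t22.7 pos [0.6388 0.1941 0.1935] yaw 98.0 zax [-0.368 -0.051 -0.928] gap 35.0 grip 35.0 F [-0.4  0.6 -1.8] q6 -1.58
row [ 7.8700e-01 -1.5194e+00  3.3290e-01 -7.5000e-03  1.1000e-03  1.9100e-02] zax [-0.37 -0.03 -0.93]
```

```bash
python3 -m inch '0.05 -0.1 0.02 0 0 0;0.14 -0.27 0.06 0 0 0;0.22 -0.43 0.09 0 0 0;0.3 -0.58 0.13 0 0 0;0.38 -0.73 0.16 0 0 0;0.46 -0.88 0.19 0 0 0;0.5 -0.97 0.21 0 0 0' >/dev/null; python3 -m inch '0.08 -0.15 0.03 -0.0075 0.001 0.019;0.15 -0.3 0.06 -0.0075 0.001 0.019;0.22 -0.44 0.09 -0.0075 0.001 0.019;0.287 -0.55 0.123 -0.0075 0.001 0.019;0.287 -0.55 0.123 -0.0075 0.001 0.019;0.287 -0.55 0.123 -0.0075 0.001 0.019;0.287 -0.55 0.123 -0.0075 0.001 0.019' >/dev/null; python3 - <<'E'
from h import *
st();to(.5119,-.1306,.03,94.3,22)
E
```

```text
t23.9 pos [ 0.5101 -0.1301  0.1879] yaw 94.3 zax [-0.38  -0.026 -0.925] gap 35.2 grip 35.0 F [-0.1  0.1 -2.6] q6 -1.96
row [-3.090e-01 -4.900e-03  7.268e-01  7.000e-04 -2.100e-03  2.000e-04] zax [-0.37 -0.03 -0.93]
```

```bash
python3 -m inch '-0.06 -0.004 0.14 0 0 0;-0.12 -0.004 0.29 0 0 0;-0.18 -0.004 0.43 0 0 0;-0.24 -0.004 0.57 0 0 0;-0.29 -0.004 0.68 0 0 0;-0.31 -0.004 0.727 0 0 0;-0.31 -0.004 0.727 0 0 0;-0.31 -0.004 0.727 0 0 0' >/dev/null; python3 - <<'E'
from h import *
st();to(.5119,-.1306,.0175,94.3,22)
c,im=snap("wrist","to2")
m=(im.max(2)<70).astype(np.uint8)
for row in(140,160,180,200,220):
    x=np.where(m[row,200:360])[0]+200
    if len(x):
        g=np.split(x,np.where(np.diff(x)>3)[0]+1);print(row,[(int(k[0]),int(k[-1]),w(c,[(k[0]-.5,row),(k[-1]+.5,row)],.04).round(4).tolist()) for k in g if len(k)>8])
cv2.imwrite("pics/to2c.png",im[40:280])
E
```

```text
t24.5 pos [ 0.5134 -0.1307  0.0313] yaw 94.4 zax [-0.378 -0.029 -0.925] gap 35.3 grip 35.0 F [-0.7  0.4 -1.3] q6 -1.91
row [-0.0194  0.0011  0.0668 -0.0001 -0.0017  0.0005] zax [-0.37 -0.03 -0.93]
140 [(247, 315, [[0.453, -0.156], [0.4501, -0.1184]])]
160 [(248, 269, [[0.4641, -0.1545], [0.4632, -0.1426]]), (292, 315, [[0.4622, -0.1307], [0.4613, -0.1177]])]
180 [(247, 269, [[0.4751, -0.154], [0.4742, -0.1417]]), (293, 315, [[0.4732, -0.1293], [0.4723, -0.117]])]
200 [(247, 269, [[0.486, -0.1531], [0.485, -0.1408]]), (293, 316, [[0.4841, -0.1285], [0.4831, -0.1157]])]
220 [(247, 316, [[0.4966, -0.1521], [0.4938, -0.115]])]
```

View pics/to2c.png

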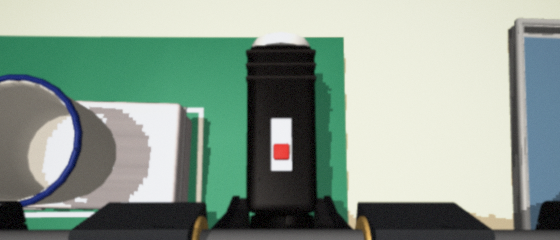

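```bash
python3 - <<'E'
from h import *
c=np.load("pics/to2.npz")
print("tin L edge",w(c,[(182,144),(187,232)],.035).round(4).tolist(),"outline",w(c,[(204,148),(199,252)],.003).round(4).tolist())
print("torch near top edge",w(c,[(280,83)],.048).round(4),"tip",w(c,[(280,73)],.03).round(4),"switch",w(c,(281,191),.05).round(4))
E
```

```text
tin L edge [[0.4565, -0.1925], [0.5053, -0.1843]] outline [[0.4488, -0.1886], [0.517, -0.1847]]
torch near top edge [[ 0.4231 -0.1399]] tip [[ 0.4075 -0.1412]] switch [[ 0.4813 -0.1349]]
```

```bash
python3 -m inch '-0.01 0.01 0.03 0 0 0;-0.019 0.011 0.06 0 0 0;-0.02 0.011 0.067 0 0 0;-0.02 0.011 0.067 0 0 0;-0.02 0.011 0.067 0 0 0'; python3 -m inch '-0.003 0 0.008 0 0 0;-0.003 0 0.008 0 0 0;-0.003 0 0.008 0 0 0'
```

```text
clock: 25.0
position: [0.5117, -0.1295, 0.0178]
eef_rot: [0.103, -2.752, 0.021]
contact_force: [0.8, 0.4, -1.4]
finger_gap: 0.408
grasp_force: 35.0
clock: 25.25
position: [0.5117, -0.1296, 0.016]
eef_rot: [0.103, -2.752, 0.021]
contact_force: [-0.1, -0.3, -1.4]
finger_gap: 0.406
grasp_force: 35.0
```

```bash
python3 -m inch '-0.002 0.002 0.006 0 0 0;-0.002 0.002 0.006 0 0 0;-0.002 0.002 0.006 0 0 0'; python3 -m inch '-0.002 0 0.006 0 0 0;-0.002 0 0.006 0 0 0;-0.002 0 0.006 0 0 0'
```

```text
clock: 25.5
position: [0.5118, -0.1296, 0.0156]
eef_rot: [0.104, -2.752, 0.022]
contact_force: [0.4, -1.2, 5.5]
finger_gap: 0.407
grasp_force: 35.0
clock: 25.75
position: [0.5118, -0.1295, 0.0156]
eef_rot: [0.104, -2.752, 0.022]
contact_force: [-0.3, -0.7, 12.1]
finger_gap: 0.404
grasp_force: 35.0
```

```bash
python3 -m inch '0.002 0 -0.007 0 0 0;0.002 0 -0.007 0 0 0;0.002 0 -0.007 0 0 0;0.002 0 -0.007 0 0 0;0.002 0 -0.007 0 0 0;0.002 0 -0.007 0 0 0' 50 ; python3 -m inch '0.06 0 -0.15 0 0 0;0.13 0 -0.32 0 0 0;0.2 0 -0.5 0 0 0;0.27 0 -0.67 0 0 0;0.34 0 -0.85 0 0 0;0.4 0 -1 0 0 0;0.4 0 -1 0 0 0;0.4 0 -1 0 0 0' >/dev/null; python3 - <<'E'
from h import *
st();to(.448,.2825,.28,90)
E
```

```text
clock: 26.25
position: [0.5114, -0.1289, 0.0144]
eef_rot: [0.104, -2.751, 0.02]
contact_force: [-0.1, -0.1, 0.2]
finger_gap: 0.57
grasp_force: 0.0
t26.9 pos [ 0.5144 -0.1292  0.2321] yaw 94.3 zax [-0.373 -0.03  -0.927] gap 49.7 grip 0.0 F [-0.1  0.4 -0.4] q6 -1.97
row [ 0.2543  2.0772 -0.1605 -0.0053 -0.122   0.0236] zax [ 0.  0. -1.]
```

```bash
python3 -m inch '0 0.2 -0.05 0 0 0;0 0.4 -0.16 0 0 0;0 0.6 -0.16 0 0 0;0 0.8 -0.16 0 0 0;0 1 -0.16 0 0 0;0 1 -0.16 0 0 0' 80 20 >/dev/null; python3 -m inch '0.05 0.2 0 -0.0053 -0.122 0.0236;0.1 0.4 0 -0.0053 -0.122 0.0236;0.15 0.6 0 -0.0053 -0.122 0.0236;0.2 0.8 0 -0.0053 -0.122 0.0236;0.25 1 0 -0.0053 -0.122 0.0236;0.25 1 0 -0.0053 -0.122 0.0236;0.25 1 0 -0.0053 -0.122 0.0236;0.25 1 0 -0.0053 -0.122 0.0236' >/dev/null; python3 - <<'E'
from h import *
st();c,im=snap("wrist","gb");to(.448,.2825,.15,90)
h=cv2.cvtColor(im,cv2.COLOR_BGR2HSV);m=((h[:,:,1]>100)&(h[:,:,0]>50)&(h[:,:,0]<85)).astype(np.uint8)
n,_,s,ce=cv2.connectedComponentsWithStats(m)
for i in range(1,n):
    if s[i,4]>200: print(s[i],ce[i])
print(p(c,[[.448,.2836,.112],[.448,.2836,.076],[.448,.2836,.002]]).round(1))
E
```

```text
t28.1 pos [0.4486 0.2668 0.2773] yaw 90.0 zax [-0.007 -0.    -1.   ] gap 79.8 grip 0.0 F [0.3 0.5 0.3] q6 -1.25
row [ 1.300e-03  8.140e-02  6.372e-01  1.000e-04 -2.200e-03 -3.000e-04] zax [ 0.  0. -1.]
[   0  131   39  116 2129] [ 14.46641616 197.67214655]
[ 278  156   41   47 1435] [297.06829268 179.78327526]
[[298.7 189.1]
 [297.  182.5]
 [294.4 172.2]]
```

```bash
python3 - <<'E'
from h import *
from scipy.optimize import least_squares
c=np.load("pics/gb.npz");im=cv2.imread("pics/gb.png")
h=cv2.cvtColor(im,cv2.COLOR_BGR2HSV)
m=((h[:,:,1]>70)&(h[:,:,0]>45)&(h[:,:,0]<90)).astype(np.uint8);m[:,:240]=0;x,y,ww,hh=cv2.boundingRect(m);print(x,y,ww,hh)
t=np.linspace(0,6.28,60)
def bb(q):
    P=np.vstack([p(c,np.c_[q[0]+R*np.cos(t),q[1]+R*np.sin(t),0*t+z]) for R,z in((.025,.002),(.025,.07),(.014,.112))]);return np.r_[P.min(0),P.max(0)]
o=np.array([x,y,x+ww,y+hh])-.5
s=least_squares(lambda q:bb(q)-o,[.448,.2836],x_scale=.01);print(s.x,s.fun)
E
```

```text
240 33 320 387
[0.52430297 0.43835245] [ 144.23681166  175.44939252 -109.14057345 -151.52454701]
```

```bash
python3 - <<'E'
from h import *
c=np.load("pics/gb.npz")
t=np.linspace(0,6.28,60)
for R,z in((.025,.002),(.025,.07),(.014,.112)):
    P=p(c,np.c_[.448+R*np.cos(t),.2836+R*np.sin(t),0*t+z]);print(z,P.min(0).round(1),P.max(0).round(1))
E
```

```text
0.002 [276.4 154. ] [312.5 189.9]
0.07 [275.6 160.3] [318.  202.1]
0.112 [285.4 175.9] [312. 202.]
```

```bash
python3 - <<'E'
from h import *
st();to(.449,.2842,.048,90)
E
python3 -m inch '0 0.085 0.15 0 -0.002 0;0 0.085 0.3 0 -0.002 0;0 0.085 0.5 0 -0.002 0;0 0.085 0.64 0 -0.002 0;0 0.085 0.64 0 -0.002 0;0 0.085 0.64 0 -0.002 0' ;python3 - <<'E'
from h import *
st();to(.449,.2842,.048,90)
E
```

```text
t28.1 pos [0.4491 0.2662 0.2774] yaw 89.9 zax [-0.007  0.    -1.   ] gap 79.9 grip 0.0 F [0.2 0.3 0.2] q6 -1.25
row [-7.3000e-03  8.9800e-02  1.1472e+00  1.0000e-04 -2.2000e-03 -3.0000e-04] zax [ 0.  0. -1.]
clock: 28.63
position: [0.4483, 0.2827, 0.1492]
eef_rot: [-0.005, -3.139, 0.0]
contact_force: [1.0, 0.5, 0.6]
finger_gap: 0.92
grasp_force: 0.0
t28.6 pos [0.4483 0.2827 0.1492] yaw 89.8 zax [-0.003 -0.    -1.   ] gap 80.0 grip 0.0 F [1.  0.5 0.6] q6 -1.22
row [-5.000e-03  7.600e-03  5.058e-01 -1.000e-04 -1.000e-03 -9.000e-04] zax [ 0.  0. -1.]
```

```bash
python3 -m inch '-0.004 0.006 0.15 0 -0.001 0;-0.004 0.006 0.3 0 -0.001 0;-0.004 0.006 0.42 0 -0.001 0;-0.004 0.006 0.505 0 -0.001 0;-0.004 0.006 0.505 0 -0.001 0;-0.004 0.006 0.505 0 -0.001 0' >/dev/null;python3 - <<'E'
from h import *
st()
E
python3 -m inch '0 0 0 0 0 0;0 0 0 0 0 0;0 0 0 0 0 0;0 0 0 0 0 0;0 0 0 0 0 0;0 0 0 0 0 0;0 0 0 0 0 0;0 0 0 0 0 0' 30 20;python3 - <<'E'
from h import *
st()
E
```

```text
t29.1 pos [0.4511 0.2858 0.0509] yaw 89.9 zax [ 0.006  0.002 -1.   ] gap 79.8 grip 0.0 F [-0.7 -0.  -0.3] q6 -1.21
clock: 29.8
position: [0.4497, 0.2861, 0.0502]
eef_rot: [0.0, 3.136, 0.003]
contact_force: [-0.3, -1.1, 5.1]
finger_gap: 0.561
grasp_force: 20.0
t29.8 pos [0.4497 0.2861 0.0502] yaw 90.0 zax [ 0.005  0.002 -1.   ] gap 48.8 grip 20.0 F [-0.3 -1.1  5.1] q6 -1.21
```

```bash
python3 -m inch '0 0 -0.08 0 0 0;0 0 -0.25 0 0 0;0 0 -0.42 0 0 0;0 0 -0.6 0 0 0;0 -0.1 -0.75 0 0 0;-0.05 -0.25 -0.75 0 0 0;-0.1 -0.4 -0.75 0 0 0;-0.16 -0.6 -0.75 0 0 0'; python3 -m inch '-0.07 -0.19 0 0 0 0;-0.14 -0.38 0 0 0 0;-0.21 -0.57 0 0 0 0;-0.28 -0.76 0 0 0 0;-0.35 -0.95 0 0 0 0;-0.37 -1 0 0 0 0;-0.37 -1 0 0 0 0' >/dev/null; python3 - <<'E'
from h import *
st();to(.642,-.2345,.2,94.3)
E
```

```text
clock: 30.47
position: [0.4804, 0.1661, 0.2002]
eef_rot: [-0.004, 3.136, 0.004]
contact_force: [0.1, -0.4, -1.3]
finger_gap: 0.568
grasp_force: 20.0
t31.1 pos [ 0.556  -0.0377  0.1991] yaw 89.7 zax [ 0.005  0.001 -1.   ] gap 48.9 grip 20.0 F [ 0.3 -0.  -0.9] q6 -1.84
row [-4.349e-01 -9.821e-01 -3.100e-03  2.000e-04  1.700e-03 -2.550e-02] zax [ 0.  0. -1.]
```

```bash
python3 -m inch '-0.08 -0.18 0 0 0 -0.0255;-0.16 -0.36 0 0 0 -0.0255;-0.25 -0.56 0 0 0 -0.0255;-0.33 -0.75 0 0 0 -0.0255;-0.4 -0.9 0 0 0 -0.0255;-0.435 -0.982 0 0 0.0017 -0.0255;-0.435 -0.982 0 0 0.0017 -0.0255;-0.435 -0.982 0 0 0.0017 -0.0255' >/dev/null; python3 -m inch '0 0 0.15 0 0 0;0 0 0.3 0 0 0;0 0 0.45 0 0 0;0 0 0.6 0 0 0;0 0 0.7 0 0 0;0 0 0.7 0 0 0;0 0 0.7 0 0 0' >/dev/null; python3 - <<'E'
from h import *
st();to(.642,-.2345,.0512,94.3)
E
```

```text
t32.3 pos [ 0.64   -0.2274  0.0586] yaw 94.7 zax [-0.005  0.004 -1.   ] gap 49.4 grip 20.0 F [ 0.6 -1.1 -0.6] q6 -2.16
row [-0.0071 -0.0364  0.0368  0.0015 -0.0014  0.0021] zax [ 0.  0. -1.]
```

```bash
python3 -m inch '-0.007 -0.03 0 0.0015 -0.0014 0;-0.007 -0.03 0.01 0.0015 -0.0014 0;-0.007 -0.03 0.02 0.0015 -0.0014 0;-0.007 -0.03 0.02 0.0015 -0.0014 0' >/dev/null; python3 - <<'E'
from h import *
st();to(.642,-.2345,.0512,94.3)
E
```

```text
t32.6 pos [ 0.6439 -0.2366  0.0569] yaw 94.6 zax [ 0.006 -0.004 -1.   ] gap 48.9 grip 20.0 F [-0.3  1.2 -1.3] q6 -2.16
row [ 0.0086  0.0112  0.0286 -0.0013  0.0017  0.0015] zax [ 0.  0. -1.]
```

```bash
python3 -m inch '0.008 0.008 0.01 -0.001 0.001 0.001;0.008 0.008 0.02 -0.001 0.001 0.001;0.008 0.008 0.02 -0.001 0.001 0.001;0.008 0.008 0.02 -0.001 0.001 0.001'; python3 -m inch '0 0 0.008 0 0 0;0 0 0.008 0 0 0;0 0 0.008 0 0 0'
```

```text
clock: 32.97
position: [0.6415, -0.2347, 0.0515]
eef_rot: [-0.12, 3.139, 0.0]
contact_force: [0.4, -0.1, -1.2]
finger_gap: 0.564
grasp_force: 20.0
clock: 33.22
position: [0.6417, -0.2349, 0.0513]
eef_rot: [-0.121, 3.138, -0.0]
contact_force: [-2.2, 1.3, 5.6]
finger_gap: 0.567
grasp_force: 20.0
```

Contact. I'll release, rise straight up clear of the bottle, then go to the chestpiece.

```bash
python3 -m inch '0 0 -0.004 0 0 0;0 0 -0.004 0 0 0;0 0 -0.004 0 0 0;0 0 -0.004 0 0 0;0 0 -0.004 0 0 0;0 0 -0.004 0 0 0;0 0 -0.004 0 0 0' 80 ; python3 -m inch '0 0 -0.15 0 0 0;0 0 -0.35 0 0 0;0 0 -0.55 0 0 0;0 0 -0.75 0 0 0;0 0 -0.95 0 0 0;0 0 -1 0 0 0;0 0 -1 0 0 0' >/dev/null; python3 - <<'E'
from h import *
st();snap("top","top2");to(.6095,.2917,.25,80)
E
```

```text
clock: 33.8
position: [0.6417, -0.2348, 0.0508]
eef_rot: [-0.121, 3.139, 0.0]
contact_force: [0.1, 0.1, 0.7]
finger_gap: 0.908
grasp_force: 0.0
t34.4 pos [ 0.6439 -0.2361  0.2564] yaw 94.4 zax [ 0.01  -0.005 -1.   ] gap 80.4 grip 0.0 F [0.2 0.6 0.5] q6 -2.16
row [-3.9000e-02  2.6391e+00  8.5000e-03 -5.0000e-04  1.4000e-03  8.0000e-02] zax [ 0.  0. -1.]
```

```bash
python3 -m inch '0 0.2 0 0 0 0.08;0 0.4 0 0 0 0.08;0 0.6 0 0 0 0.08;0 0.8 0 0 0 0.08;0 1 0 0 0 0.08;0 1 0 0 0 0.08' 65 25 >/dev/null; python3 -m inch '-0.04 0.2 0 0 0 0;-0.1 0.4 0 0 0 0;-0.15 0.6 0 0 0 0;-0.2 0.8 0 0 0 0;-0.25 1 0 0 0 0;-0.25 1 0 0 0 0;-0.25 1 0 0 0 0' >/dev/null; python3 - <<'E'
from h import *
st();to(.6095,.2917,.17,80)
E
```

```text
t35.5 pos [0.7089 0.1552 0.2468] yaw 80.2 zax [-0.005 -0.    -1.   ] gap 64.9 grip 0.0 F [-0.3 -0.2 -1.1] q6 -1.34
row [ 6.036e-01  5.889e-01  3.862e-01 -4.000e-04 -1.600e-03  1.300e-03] zax [ 0.  0. -1.]
```

```bash
python3 -m inch '0.13 0.13 0.1 0 0 0;0.26 0.26 0.2 0 0 0;0.4 0.39 0.3 0 0 0;0.53 0.52 0.35 0 0 0;0.6 0.58 0.386 0 -0.0016 0;0.6 0.58 0.386 0 -0.0016 0;0.6 0.58 0.386 0 -0.0016 0;0.6 0.58 0.386 0 -0.0016 0' >/dev/null; python3 - <<'E'
from h import *
st();c,im=snap("wrist","ch");to(.6095,.2917,.005,80)
a=cv2.resize(im[140:270,200:380],None,fx=3,fy=3,interpolation=2)
t=cv2.imread("pics/top2.png")[120:260,290:500];b=cv2.resize(t,(546,364),interpolation=2)
o=np.zeros((600,800,3),np.uint8);o[:234,:360]=a[:234,:360] if 0 else cv2.resize(im[140:270,200:400],(360,234),interpolation=2);o[236:600,:546]=b;cv2.imwrite("pics/ch2.png",o)
print(p(c,[[.6095,.2917,.03],[.6095,.2917,.013]]).round(1))
E
```

```text
t36.2 pos [0.6127 0.2862 0.1733] yaw 79.9 zax [ 0.005 -0.002 -1.   ] gap 65.5 grip 0.0 F [ 0.6  0.5 -0.4] q6 -1.12
row [ 2.940e-02  2.480e-02  8.435e-01 -1.000e-04  2.000e-03 -7.000e-04] zax [ 0.  0. -1.]
[[287.9 188.4]
 [287.6 184.7]]
```

View pics/ch2.png

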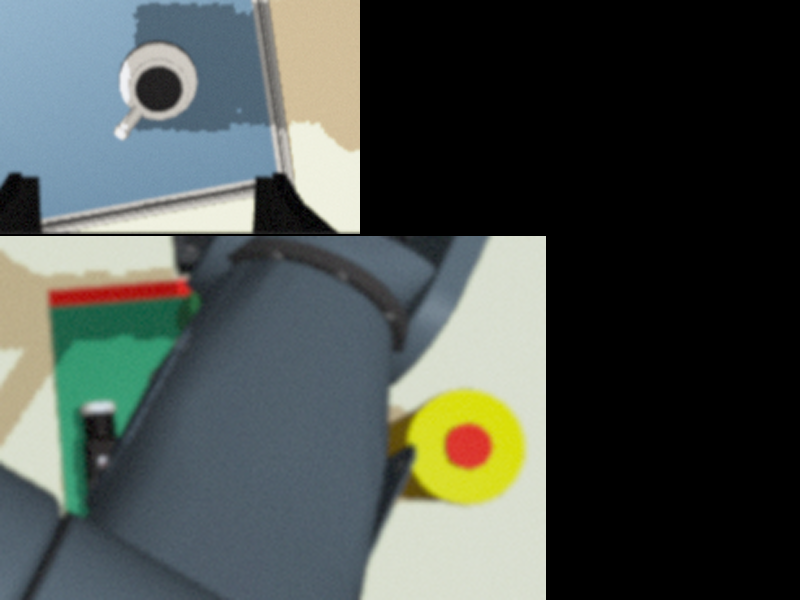

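```bash
python3 -m inch '0.025 0.024 0.15 0 0.001 0;0.025 0.024 0.3 0 0.001 0;0.025 0.024 0.45 0 0.001 0;0.025 0.024 0.55 0 0.001 0;0.025 0.024 0.55 0 0.001 0;0.025 0.024 0.55 0 0.001 0' >/dev/null; python3 - <<'E'
from h import *
st();to(.6095,.2917,.005,80)
E
```

```text
t36.7 pos [0.6093 0.2918 0.063 ] yaw 79.9 zax [ 0.001 -0.001 -1.   ] gap 64.9 grip 0.0 F [ 0.7 -0.   0.3] q6 -1.11
row [-7.0e-04  0.0e+00  2.9e-01 -2.0e-04  4.0e-04 -7.0e-04] zax [ 0.  0. -1.]
```

```bash
python3 -m inch '0 0 0.1 0 0 0;0 0 0.2 0 0 0;0 0 0.26 0 0 0;0 0 0.28 0 0 0;0 0 0.28 0 0 0;0 0 0.28 0 0 0'; python3 -m inch '0 0 0 0 0 0;0 0 0 0 0 0;0 0 0 0 0 0;0 0 0 0 0 0;0 0 0 0 0 0;0 0 0 0 0 0;0 0 0 0 0 0;0 0 0 0 0 0' 25 25;python3 - <<'E'
from h import *
st()
E
```

```text
clock: 37.23
position: [0.61, 0.2935, 0.009]
eef_rot: [0.274, 3.125, 0.001]
contact_force: [0.1, 0.8, 0.7]
finger_gap: 0.753
grasp_force: 0.0
clock: 37.9
position: [0.6091, 0.2936, 0.0083]
eef_rot: [0.273, 3.126, 0.0]
contact_force: [-1.6, 0.6, 4.1]
finger_gap: 0.488
grasp_force: 25.0
t37.9 pos [0.6091 0.2936 0.0083] yaw 80.0 zax [ 0.003 -0.    -1.   ] gap 42.5 grip 25.0 F [-1.6  0.6  4.1] q6 -1.11
```

```bash
python3 -m inch '0 0 0 0 0 0;0 0 0 0 0 0;0 0 0.02 0 0 0;0 0 0.02 0 0 0;0 0 0.02 0 0 0' 60 25; python3 -m inch '0 0 0 0 0 0;0 0 0 0 0 0;0 0 0 0 0 0;0 0 0 0 0 0;0 0 0 0 0 0;0 0 0 0 0 0;0 0 0 0 0 0' 25 25;python3 -m inch '0 0 -0.05 0 0 0;0 0 -0.1 0 0 0;0 0 -0.15 0 0 0;0 0 -0.2 0 0 0;0 0 -0.2 0 0 0;0 0 -0.2 0 0 0'; python3 - <<'E'
from h import *
st();c,im=snap("wrist","ch3")
E
```

```text
clock: 38.32
position: [0.6084, 0.2932, 0.0029]
eef_rot: [0.274, 3.128, -0.001]
contact_force: [-0.9, -0.1, -0.4]
finger_gap: 0.677
grasp_force: 0.0
clock: 38.9
position: [0.6089, 0.2935, 0.0037]
eef_rot: [0.274, 3.127, 0.0]
contact_force: [-0.3, -0.3, -1.2]
finger_gap: 0.495
grasp_force: 25.0
clock: 39.4
position: [0.6097, 0.2937, 0.0454]
eef_rot: [0.273, 3.124, 0.002]
contact_force: [0.3, -0.9, -2.2]
finger_gap: 0.499
grasp_force: 25.0
t39.4 pos [0.6097 0.2937 0.0454] yaw 80.0 zax [ 0.005  0.001 -1.   ] gap 43.4 grip 25.0 F [ 0.3 -0.9 -2.2] q6 -1.11
```

```bash
python3 -m inch '0 0 -0.2 0 0 0;0 0 -0.4 0 0 0;0 0 -0.6 0 0 0;0 0 -0.7 0 0 0;0 0 -0.7 0 0 0;0 0 -0.7 0 0 0' >/dev/null; python3 - <<'E'
from h import *
st();to(.5676,-.2399,.185,94.3)
E
```

```text
t40.0 pos [0.6088 0.2936 0.1848] yaw 80.0 zax [ 0.005  0.    -1.   ] gap 43.0 grip 25.0 F [-0.6 -0.3 -1.4] q6 -1.11
row [-2.6040e-01 -2.6628e+00 -2.8000e-03  2.0000e-04  1.5000e-03 -7.9400e-02] zax [ 0.  0. -1.]
```

```bash
python3 -m inch '-0.02 -0.2 0 0 0 0;-0.04 -0.4 0 0 0 0;-0.06 -0.6 0 0 0 0;-0.08 -0.8 0 0 0 0;-0.1 -1 0 0 0 0;-0.1 -1 0 0 0 0' >/dev/null; python3 -m inch '-0.02 -0.2 0 0 0 -0.0794;-0.04 -0.4 0 0 0 -0.0794;-0.06 -0.6 0 0 0 -0.0794;-0.08 -0.8 0 0 0 -0.0794;-0.1 -1 0 0 0 -0.0794;-0.1 -1 0 0 0 -0.0794' >/dev/null; python3 -m inch '0 0 0 0 0 0;0 0 0 0 0 0' >/dev/null; python3 - <<'E'
from h import *
st();to(.5676,-.2399,.185,94.3)
E
```

```text
t41.1 pos [ 0.5769 -0.1067  0.1817] yaw 94.2 zax [-0.002  0.002 -1.   ] gap 43.1 grip 25.0 F [-0.4  0.2 -0.5] q6 -2.02
row [ 9.520e-02 -6.605e-01 -1.760e-02  7.000e-04 -5.000e-04 -5.000e-04] zax [ 0.  0. -1.]
```

```bash
python3 -m inch '0.03 -0.2 0 0 0 0;0.06 -0.4 0 0 0 0;0.095 -0.6 0 0 0 0;0.095 -0.66 0 0 0 0;0.095 -0.66 0 0 0 0;0.095 -0.66 0 0 0 0;0.095 -0.66 0 0 0 0' >/dev/null; python3 - <<'E'
from h import *
st();to(.5676,-.2399,.02,94.3)
c,im=snap("wrist","ch4");
o=np.zeros((340,790,3),np.uint8);o[:340,:]=cv2.resize(im[60:300],(790,340));cv2.imwrite("pics/ch4c.png",o)
E
```

```text
t41.7 pos [ 0.5689 -0.2376  0.183 ] yaw 94.4 zax [ 0.001  0.002 -1.   ] gap 43.3 grip 25.0 F [ 0.1  1.2 -0.8] q6 -2.23
row [ 8.000e-03 -1.260e-02  8.147e-01  6.000e-04  2.000e-04  6.000e-04] zax [ 0.  0. -1.]
```

View pics/ch4c.png

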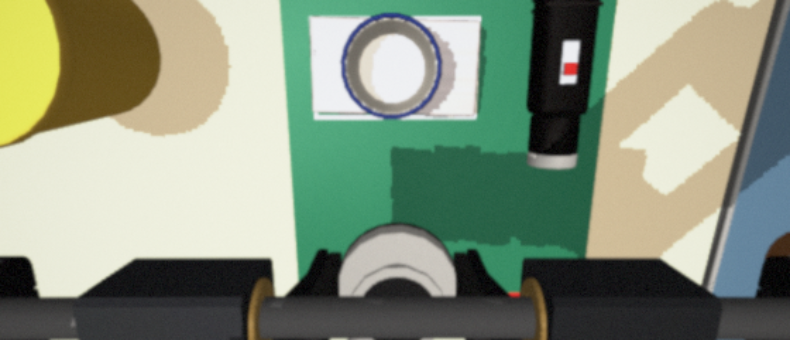

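The pot is centred on the tin, the torch lies parallel to the tin's side, and the chestpiece hangs level in the gripper. I'll check the torch numerically while lowering.

```bash
python3 -m inch '0.008 -0.012 0.15 0 0 0;0.008 -0.012 0.3 0 0 0;0.008 -0.012 0.45 0 0 0;0.008 -0.012 0.6 0 0 0;0.008 -0.012 0.7 0 0 0;0.008 -0.012 0.76 0 0 0;0.008 -0.012 0.76 0 0 0;0.008 -0.012 0.76 0 0 0'; python3 - <<'E'
from h import *
to(.5676,-.2399,.0047,94.3)
c=np.load("pics/ch4.npz");f=lambda L:np.array(L,float).reshape(-1,2)/[790/560,340/240]+[0,60]
q=w(c,f([(528,20),(601,20),(526,105),(587,105)]),.025);print("torch edges",q.round(4).tolist())
print("far end",w(c,f([(552,153)]),.035).round(4),w(c,f([(552,168)]),.01).round(4),"switch red",w(c,f([(570,69)]),.038).round(4))
print("tin",w(c,f([(480,20),(478,118),(315,118),(309,18)]),.035).round(4).tolist(),"pot",w(c,f([(392,66)]),.075).round(4))
E
```

```text
clock: 42.42
position: [0.5685, -0.2419, 0.0318]
eef_rot: [-0.12, 3.137, 0.0]
contact_force: [-0.9, -0.2, -0.5]
finger_gap: 0.496
grasp_force: 25.0
row [0.0042 0.0101 0.1353 0.     0.0007 0.0004] zax [ 0.  0. -1.]
torch edges [[0.4521, -0.1609], [0.4487, -0.1131], [0.5062, -0.1537], [0.5031, -0.1116]]
far end [[ 0.5365 -0.1336]] [[ 0.551  -0.1227]] switch red [[ 0.4811 -0.1325]]
tin [[0.4557, -0.1941], [0.5168, -0.1876], [0.5252, -0.2978], [0.4629, -0.3032]] pot [[ 0.4889 -0.2479]]
```

```bash
python3 -m inch '0.004 0.008 0.05 0 0 0;0.004 0.008 0.09 0 0 0;0.004 0.008 0.115 0 0 0;0.004 0.008 0.115 0 0 0;0.004 0.008 0.115 0 0 0'; python3 -m inch '0 0 0.008 0 0 0;0 0 0.015 0 0 0;0 0 0.015 0 0 0;0 0 0.015 0 0 0'
```

```text
clock: 42.83
position: [0.5673, -0.2415, 0.0087]
eef_rot: [-0.117, 3.137, -0.0]
contact_force: [-0.0, 0.0, -1.1]
finger_gap: 0.494
grasp_force: 25.0
clock: 43.17
position: [0.5674, -0.2416, 0.0058]
eef_rot: [-0.117, 3.137, -0.001]
contact_force: [-0.9, -0.2, -0.4]
finger_gap: 0.494
grasp_force: 25.0
```

```bash
python3 -m inch '0 0 0.005 0 0 0;0 0 0.005 0 0 0;0 0 0.005 0 0 0'
```

```text
clock: 43.42
position: [0.5674, -0.2414, 0.0047]
eef_rot: [-0.118, 3.137, -0.001]
contact_force: [-0.5, 0.4, -0.8]
finger_gap: 0.494
grasp_force: 25.0
```

```bash
python3 -m inch '0 0.004 0.004 0 0 0;0 0.004 0.005 0 0 0;0 0.004 0.005 0 0 0;0 0.004 0.005 0 0 0'
```

```text
clock: 43.75
position: [0.5675, -0.2414, 0.0046]
eef_rot: [-0.118, 3.136, -0.003]
contact_force: [-1.3, -2.2, 5.2]
finger_gap: 0.497
grasp_force: 25.0
```

```bash
python3 -m inch '0 0 -0.003 0 0 0;0 0 -0.003 0 0 0;0 0 -0.003 0 0 0;0 0 -0.003 0 0 0;0 0 -0.003 0 0 0;0 0 -0.003 0 0 0' 62; python3 -m inch '0 0 -0.1 0 0 0;0 0 -0.25 0 0 0;0 0 -0.45 0 0 0;0 0 -0.65 0 0 0;0 0 -0.85 0 0 0;0 0 -1 0 0 0;0 0 -1 0 0 0' ; python3 -m inch '0.2 0.2 -0.2 0 0 0;0.4 0.4 -0.4 0 0 0;0.6 0.8 -0.5 0 0 0;0.8 1 -0.7 0 0 0;0.8 1 -0.7 0 0 0;0.8 1 -0.7 0 0 0;0.8 1 -0.7 0 0 0'; python3 - <<'E'
from h import *
st();c,im=snap("wrist","e1");s,i2=snap("side","e2");t,i3=snap("top","e3")
h=cv2.cvtColor(i3,cv2.COLOR_BGR2HSV)
# side view: check bottle + chest against the model; hue/brightness components near predictions
for n,X in dict(bottle_base=(.6417,-.2348,.003),bottle_top=(.6417,-.2348,.113),chest=(.5675,-.2405,.025),pot=(.489,-.247,.075),tin=(.489,-.2457,.035),torch=(.4805,-.133,.037)).items():
    print(n,"side",p(s,X).round(0).tolist(),"top",p(t,X).round(0).tolist(),"wrist",p(c,X).round(0).tolist())
E
```

```text
clock: 44.25
position: [0.5673, -0.2405, 0.0041]
eef_rot: [-0.118, 3.137, -0.0]
contact_force: [0.3, 0.1, 0.5]
finger_gap: 0.709
grasp_force: 0.0
clock: 44.83
position: [0.5708, -0.2429, 0.212]
eef_rot: [-0.118, 3.125, -0.014]
contact_force: [-0.1, -0.7, 0.3]
finger_gap: 0.717
grasp_force: 0.0
clock: 45.42
position: [0.3912, -0.0528, 0.3431]
eef_rot: [-0.117, 3.138, 0.001]
contact_force: [-0.0, -0.3, 0.3]
finger_gap: 0.712
grasp_force: 0.0
t45.4 pos [ 0.3912 -0.0528  0.3431] yaw 94.3 zax [ 0.001  0.001 -1.   ] gap 61.9 grip 0.0 F [-0.  -0.3  0.3] q6 -2.07
bottle_base side [[358.0, 272.0]] top [[366.0, 151.0]] wrist [[169.0, 297.0]]
bottle_top side [[364.0, 248.0]] top [[375.0, 141.0]] wrist [[143.0, 340.0]]
chest side [[335.0, 274.0]] top [[370.0, 177.0]] wrist [[160.0, 264.0]]
pot side [[310.0, 270.0]] top [[377.0, 204.0]] wrist [[141.0, 230.0]]
tin side [[308.0, 278.0]] top [[373.0, 205.0]] wrist [[153.0, 221.0]]
torch side [[296.0, 247.0]] top [[330.0, 209.0]] wrist [[226.0, 221.0]]
```

```bash
python3 - <<'E'
from h import *
c=np.load("pics/e3.npz");im=cv2.imread("pics/e3.png").astype(int)
b=cv2.imread("pics/top0.png").astype(int)
roi=(slice(130,245),slice(308,405));print("mat colour",im[165,345],b[165,345])
d=im[roi];g=(d[:,:,1]-d[:,:,2])
m=((g<25)|(d.max(2)<75)).astype(np.uint8)
n,_,s,ce=cv2.connectedComponentsWithStats(m)
for i in range(1,n):
    if s[i,4]>20: print(s[i][:4]+[308,130,0,0],s[i,4],(ce[i]+[308,130]).round(1),d[tuple((ce[i][::-1]).astype(int))])
print("rows at bottle col 370-376, row 132-165");print(im[132:166:2,372].tolist());print(im[150,352:388:3].tolist())
E
```

```text
mat colour [ 83 112  44] [71 97 35]
[308 130  97 115] 6281 [354.2 193.4] [ 96 121  63]
[360 164  18  22] 254 [369.2 175.8] [59 57 55]
rows at bottle col 370-376, row 132-165
[[150, 163, 157], [137, 150, 156], [73, 93, 107], [52, 91, 52], [57, 94, 49], [55, 94, 43], [69, 112, 57], [56, 91, 45], [46, 72, 32], [42, 77, 24], [42, 78, 26], [41, 71, 26], [43, 64, 29], [62, 88, 33], [80, 109, 34], [82, 109, 38], [79, 106, 36]]
[[51, 68, 27], [48, 66, 17], [33, 50, 17], [29, 47, 24], [38, 61, 27], [41, 73, 28], [48, 79, 29], [48, 80, 32], [52, 87, 29], [59, 94, 35], [78, 106, 35], [81, 108, 35]]
```

```bash
python3 -c "
from bench import r
print(r.job_done())"
```

```text
the job is handed in; nothing more can be done
None
```

The whole kit is laid out on the mat as asked and in order, and the job was handed in at about 46 s; camera measurements put every piece within a few millimetres of its target, though the last check was numeric only, as my 14 pictures were used up.

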